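# Swap the dies of two clay extruders

### The job

The dies of the two clay extruders are to change places: the die with the slot goes into the round holder with the ears, the die with the round hole into the hexagonal holder. A die sits too deep in its holder to be gripped, so set each holder in turn over the knock-out post, which pushes the die up; the first die can wait in the free recess of the die board. Finish with each die lying flat in its new holder, the eared holder back in the middle of the round wooden bat and the hexagonal one in the middle of the square tile, and do not knock over the small jar or the bottle.

Things in the scene. Friction and masses are not known exactly. Their poses are not given: they have to be found in the camera images.
- holder_eared: Round aluminium die holder: ring 60 mm across, 20 mm high, two flat ears reaching 58 mm out along its own +x and -x. Bore 36 mm; a lip 5 mm thick carries the die in a seat 49 mm wide, which flares from 16 mm up to 56 mm at the rim. Origin: centre of underside, z up. Grip the outside along its own y (60 mm). Starts on the round bat with the round-hole die inside. 0.14 kg
- holder_hex: Hexagonal aluminium die holder, no ears, 60 mm across flats, 20 mm high; bore, lip, seat and flare as in the eared one. Origin: centre of underside, z up. Two flats face its own +y and -y: grip it there or across another pair of flats, 60 degrees on. Starts on the square tile with the slotted die inside. 0.14 kg
- die_round: Brass disc, 46 mm wide, 12 mm thick, with one round 18 mm hole. Origin: centre of underside, z up. Seated, its underside is 5 mm above the holder's underside, its top 3 mm below the rim. To seat it, hold it by its upper 6 or 7 mm, lower its underside to 2 or 3 mm below the rim and let go: the flare centres it and it drops home. 0.10 kg
- die_slot: Brass disc of the same size (46 mm wide, 12 mm thick) with one straight slot, 33 x 8 mm along its own x, in place of the hole; origin, seating and weight as for the other die
- post_top (a point): Centre of the flat top of the knock-out post, 47 mm above the bench: steel post, 22 mm wide at the top, 32 mm wide from 12 mm below it, on a fixed square wooden base 100 x 100 x 12 mm with four screws. A holder lowered over it rests on the base (underside 12 mm above the bench); its die stays on top of the post, 15 mm above the holder's rim
- free_recess (a point): Centre of the floor of the free recess (54 mm wide, 3 mm deep, floor 9 mm above the bench) in the fixed plywood die board (150 x 100 x 12 mm). The other recess, 72 mm away along the point's own +x, holds a third, blank disc, fixed and not needed. Fingers that close along the point's own y stay clear of it
- bat_round: Round dark wooden bat, 130 mm in diameter, 10 mm thick, fixed to the bench: the eared holder's place. Origin: centre of the underside, on the bench
- bat_square: Square terracotta tile, 120 x 120 x 10 mm, fixed to the bench: the hexagonal holder's place. Origin: centre of the underside, on the bench
- spice_jar: Small glass jar, 45 mm wide and 80 mm high, standing loose beyond the work; not to be knocked over. Origin: centre of the underside
- dye_bottle: Small blue bottle, 33 mm wide and 98 mm high, standing loose beyond the work; not to be knocked over. Origin: centre of the underside
Things that resemble listed ones, but are neither listed nor needed, are in the scene too. What is shaped like the holder_eared but pink is not meant. Leave any black look-alike of the die_slot alone.

How it is judged:
By the outcome, as a careful person would: the job done as asked, in the order asked, and still so for the second after the job is handed in, with the robot touching nothing.
It also fails if it takes over 128 s, if anything falls off the work surface, if the arm or the gripper's body presses on something with over 40 N, if the wrist force passes 120 N, or if a joint passes its speed limit or range.

### The arm

A 6-joint arm with a two-finger parallel gripper is mounted at the origin on a cart in front of the work surface, level with it; the furniture and walls round the work are solid. World frame = base frame: x ahead of the robot, y to its left, z up, the work surface at z = 0. Lengths are in m, angles in rad, forces in N, time in s.
With the tool pointing down it reaches from about 0.25 to 0.725 m from the base axis. Payload 4 kg.
Tool frame: the origin (TCP) lies midway between the tips of the shut fingers; the grasp point (between the pads) lies 19 mm behind it; z points along the fingers, y is the line along which they close (so a half turn about z gives the same grasp; the last joint's range is limited). The gripper opens to 85 mm and grips with 20 to 120 N. Pads are 22 mm wide; open, the fingers measure 114 mm over their backs; the gripper's body (76 mm by 85 mm) begins 54 mm behind the grasp point. The pads swing forward as they close: fully open they stand 13 mm farther back than shut.
Start: joints at [1.344, 0.241, 0.005, 1.335, 0, 1.571], TCP at [0.112, 0.487, 0.205] pointing down, gripper open.
Joint ranges: [-2.72, 2.72], [-1.05, 1.87], [-1.09, 1.28], [-1.99, 2.15], [-1.42, 1.44], [-3.14, 3.14]. Speed limits (rad/s): [2.79, 2.79, 3.14, 3.14, 3.14, 3.14].

### API

Orientations are given as a unit quaternion [x, y, z, w].
In Python, from workcell import bot, camera, job_done gives the robot as it stands.
- The arm moves only by the tool carry_out, never from a script. Its argument "plan" is a list of rows, each an object of numbers: "dx", "dy", "dz": the shift along the tool's x, y, z in mm; "twist": the turn about the tool's z in degrees; "fingers": the closure, from -1 (fully open) to 1 (shut). In form: [{"dx": .., "dy": .., "dz": .., "twist": .., "fingers": ..}, ...]. A call has exactly 5 rows; each row is the pose to reach, as a shift and turn from the pose commanded when the call began, along the tool's axes at that moment; what a row does not reach only later rows make up. A row lasts 1/12 s, in which the tool goes at most 41.7 mm and 7.16 degrees, less where a joint would pass 70% of its speed; a pose out of reach is approached as far as the arm can. A call with a gripper value outside its range is refused whole. The fingers move at their own pace and stop on an object; the grip force is fixed at half the most. Time passes only in rows, so rows that repeat a pose let the fingers close, or fill a call up. It gives the time, the measured TCP pose, the force, the opening and the grip force at its end, in the units of the state.
- bot.get_obs(): the state, without advancing time (a new reading comes with each control period).
- camera(name): name is "scene" or "top"; returns a dict with "image" (400x640x3 uint8, red, green, blue), "intrinsics" (3x3 intrinsics, pixels), "eye" and "attitude" of the camera in the world. Camera axes: x right, y down, z forward; pixel columns grow to the right and rows downward; lengths in m; the calibration is good to about 2 mm. A picture is of the moment at which its call begins. There is no depth.
- job_done(): hands the job in; it is judged then, once.
The state is a dict: "clock": time; "joint_pos": joint angles; "joint_vel": joint speeds; "tau": joint torques, N m; "eef_pos": TCP position; "tool_rot": TCP orientation; "ft_force": force on the tool from outside, world axes, zero at the start; "ft_torque": the same for the moment, N m; "grip_width": finger opening in m; "grasp_force": force on a finger pad.
Only numpy, scipy, OpenCV 4.12 (cv2) and the standard library are available. Lean on these libraries where they do the work, as an engineer would, in place of code of your own. Each camera call takes 0.05 s, during which the arm holds its last target. There are 200 camera calls.

## Working session

There is one attempt and no reset: what is moved stays moved. The work goes in short steps, Python scripts to look and compute and a tool call to move; the robot and the scene stay as the last step left them, time stands still between calls to the robot, and variables do not carry over. Pictures are saved under pics/ and viewed, at most 14 in all, crops included, and the job is handed in when it is done.

Besides the shell and the picture viewer there is one more tool, called after "Call:" as name(argument=value, ...) on one line, values as JSON. carry_out: Moves the arm, as the interface text tells. Its arguments: {"type":"object","properties":{"plan":{"type":"array","items":{"type":"object","properties":{"dx":{"type":"number"},"dy":{"type":"number"},"dz":{"type":"number"},"twist":{"type":"number"},"fingers":{"type":"number"}}}}},"required":["plan"]}

```bash
mkdir -p pics; ls; python3 - <<'E'
from workcell import bot, camera
import cv2, numpy as np
for n in ("top","scene"):
    c=camera(n); cv2.imwrite(f"pics/{n}0.png",c["image"][:,:,::-1])
    print(n,c["intrinsics"],c["eye"],c["attitude"])
o=bot.get_obs(); print(o)
E
```

```text
pics
top [[362.43511962   0.         319.26153817]
 [  0.         362.43511962 190.50969807]
 [  0.           0.           1.        ]] [0.45697265 0.01716418 0.91159134] [-0.70217833  0.70655455 -0.06132183  0.06297528]
scene [[508.96431008   0.         315.30771251]
 [  0.         508.96431008 195.14107299]
 [  0.           0.           1.        ]] [-0.0521574  -0.4403223   0.98058006] [ 0.83515042 -0.42415561  0.16376655 -0.3095098 ]
{'clock': 0.1, 'joint_pos': array([1.34401464e+00, 2.41338053e-01, 3.84988619e-03, 1.33520572e+00,
       2.84239515e-05, 1.57080397e+00]), 'joint_vel': array([ 0.00038506, -0.00294328,  0.00294353,  0.0002104 , -0.00162307,
        0.00055859]), 'tau': array([-4.88181126e-05, -3.73138189e+01,  2.53009701e+01,  1.08111350e-02,
        5.64360641e-05, -9.81450334e-07]), 'eef_pos': array([0.11227218, 0.48659262, 0.20389837]), 'tool_rot': array([ 1.13151770e-01,  9.93577263e-01, -9.41079940e-04, -1.21469728e-04]), 'ft_force': array([ 0.03963086, -0.6491948 , -0.08871296]), 'ft_torque': array([ 0.02284599, -0.02189695,  0.03319739]), 'grasp_force': 0.0, 'grip_width': 0.085148961416124}
```

View pics/top0.png

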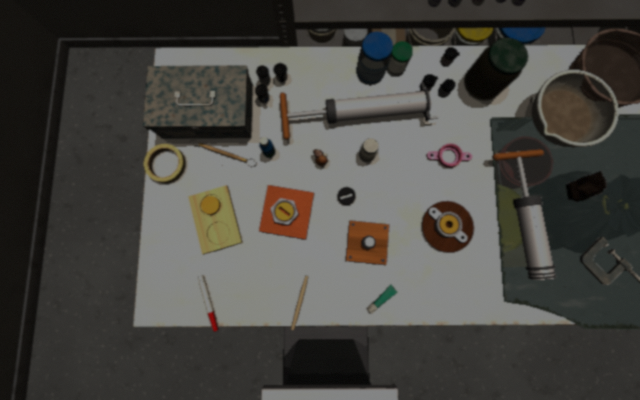

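View pics/scene0.png

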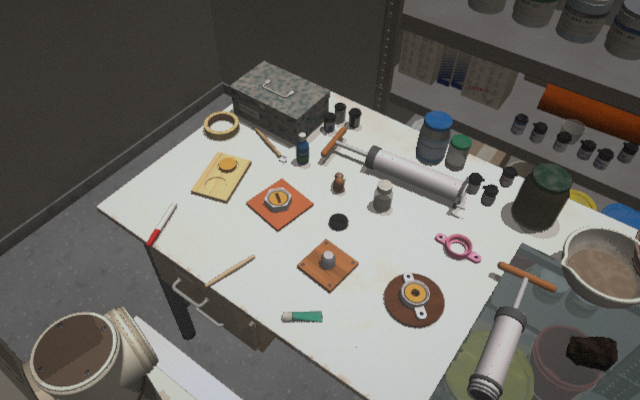

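The top view shows these pixels:
- **Eared holders:** the aluminium one is on the round bat at about (448,225). The pink look-alike is at (449,155) and is to be left alone.
- **Hex holder:** on the tile at (285,211).
- **Slot die:** inside the hex holder. The black look-alike at (346,196) is to be left alone.
- **Post:** (369,242).
- **Die board:** free recess at about (218,234), blank disc at (209,204).
- **Jar and bottle:** jar at (370,148), bottle at (267,147).

Next I'll check these choices in a close crop.

```bash
cat > h.py <<'E'
import numpy as np, cv2
from scipy.spatial.transform import Rotation as R
from workcell import bot, camera
def proj(c,P):
    p=R.from_quat(c["attitude"]).inv().apply(np.atleast_2d(P)-c["eye"])@c["intrinsics"].T
    return p[:,:2]/p[:,2:]
def unproj(c,uv,z):
    uv=np.atleast_2d(uv).astype(float)
    d=np.c_[uv,np.ones(len(uv))]@np.linalg.inv(c["intrinsics"]).T
    d=R.from_quat(c["attitude"]).apply(d)
    return c["eye"]+d*((z-c["eye"][2])/d[:,2])[:,None]
E
python3 - <<'E'
from h import *
c=camera("top"); im=c["image"][:,:,::-1]
print("tcp px",proj(c,bot.get_obs()["eef_pos"]))
im=np.clip(im.astype(float)*1.6,0,255).astype(np.uint8)
a=cv2.resize(im[180:260,185:320],None,fx=5.8,fy=5.8,interpolation=cv2.INTER_CUBIC)[:290*2]
b=cv2.resize(im[185:275,340:480],None,fx=5.6,fy=5.6,interpolation=cv2.INTER_CUBIC)
cv2.imwrite("pics/a.png",a); cv2.imwrite("pics/b.png",b); print(a.shape,b.shape)
for n,u,z in [("bat",(448,226),.01),("tile",(286.5,212),.01),("post",(369,242),.047),("rec",(218,234),.009),("blank",(209,205),.012)]:
    print(n,unproj(c,u,z))
E
```

```text
tcp px [[ 54.49375426 455.72817055]]
(464, 783, 3) (504, 784, 3)
bat [[ 0.52583398 -0.30004497  0.01      ]]
tile [[0.56326918 0.10105715 0.01      ]]
post [[ 0.48644329 -0.09802775  0.047     ]]
rec [[0.50964576 0.27043268 0.009     ]]
blank [[0.58188515 0.29526447 0.012     ]]
```

View pics/a.png

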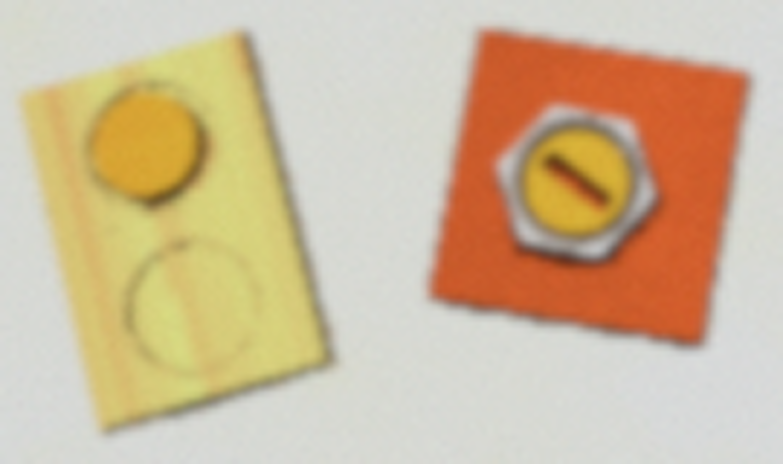

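View pics/b.png

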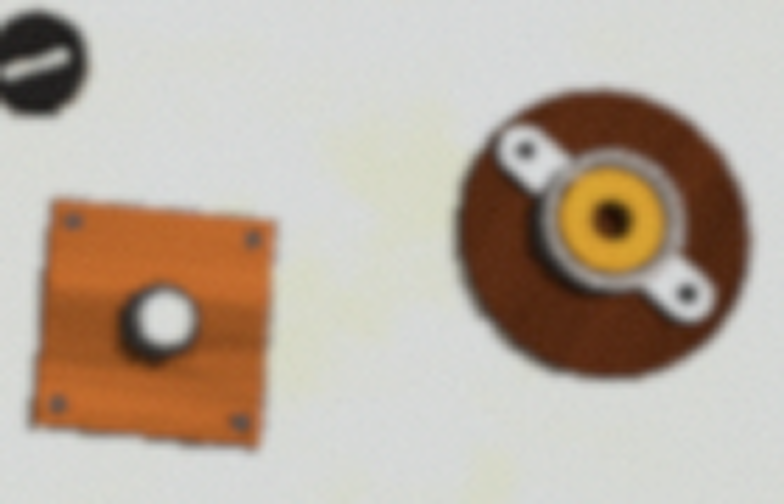

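Crop a (scale 5.8, origin (185,180)) shows the brass slotted die in the aluminium hex holder at (579,180) and the free recess at (194,308). Crop b (scale 5.6, origin (340,185)) shows the aluminium eared holder with the round-hole die at (612,220), its ear holes at (526,149) and (687,293), and the post at (166,318). These match the descriptions.

```bash
python3 - <<'E'
from h import *
cs={n:camera(n) for n in("top","scene")}
c=cs["top"]
A=lambda p:(np.atleast_2d(p)+.5)/5.8-.5+[185,180]
B=lambda p:(np.atleast_2d(p)+.5)/5.6-.5+[340,185]
im=c["image"].astype(np.uint8); hsv=cv2.cvtColor(im,cv2.COLOR_RGB2HSV)
def ang(v): return np.degrees(np.arctan2(v[1],v[0]))
def rep(n,P): 
    print(n,np.round(P,4), "scene px",np.round(proj(cs["scene"],P),1))
tile=unproj(c,A([(483,30),(750,75),(703,347),(432,298)]),.01); rep("tile",tile.mean(0)); print([round(np.linalg.norm(tile[i]-tile[i-1]),4) for i in range(4)])
pb=unproj(c,B([(53,200),(277,221),(259,447),(33,427)]),.012); rep("postbase",pb.mean(0)); print([round(np.linalg.norm(pb[i]-pb[i-1]),4) for i in range(4)])
rep("posttop",unproj(c,B((166,318)),.047)[0])
bd=unproj(c,A([(20,95),(243,30),(335,362),(103,432)]),.012); print("board",[round(np.linalg.norm(bd[i]-bd[i-1]),4) for i in range(4)])
x=bd[0]-bd[3]+bd[1]-bd[2]; x/=np.linalg.norm(x); print("board x ang",ang(x)); rep("rec via board",bd.mean(0)-.036*x); rep("rec",unproj(c,A((194,308)),.012)[0]); rep("blank",unproj(c,A((146,142)),.021)[0])
e=unproj(c,B([(526,149),(687,293)]),.03); print("ears",e,"ang",ang(e[1]-e[0]),np.linalg.norm(e[1]-e[0])); rep("eared die top",unproj(c,B((612,220)),.027)[0]); 
s=unproj(c,A([(548,158),(608,200)]),.027); print("slot ang",ang(s[1]-s[0]))
hx=unproj(c,A([(558,103),(632,116),(660,192),(600,262),(520,245),(497,170)]),.03); rep("hex",hx.mean(0)); print("hex vertex angs",[round(ang(p-hx.mean(0))%60,1) for p in hx],[round(np.linalg.norm(p-hx.mean(0)),4) for p in hx])
# brass mask centroids
m=((hsv[...,0]>15)&(hsv[...,0]<28)&(hsv[...,1]>170)).astype(np.uint8)
n,l,st,ct=cv2.connectedComponentsWithStats(m)
for i in range(1,n):
    if st[i,4]>40: print("brass",st[i],ct[i],np.round(unproj(c,ct[i],.027),4))
cn=B([(605,235)]); print("bat eyeball",unproj(c,cn,.01))
d=((im.max(2)<70)&(im[...,0]>im[...,2]+12)).astype(np.uint8); d[:, :415]=0; d[:,482:]=0; d[:195]=0; d[260:]=0
k=max(cv2.findContours(d,0,2)[0],key=cv2.contourArea); el=cv2.minEnclosingCircle(k); print("bat",el,unproj(c,el[0],.01)); q=unproj(c,[(el[0][0]+el[1],el[0][1]),(el[0][0]-el[1],el[0][1])],.01); print(np.linalg.norm(q[0]-q[1]))
s=cs["scene"]["image"][:,:,::-1]; s=np.clip(s.astype(float)*1.5,0,255).astype(np.uint8)
cv2.imwrite("pics/s.png",cv2.resize(s[140:330,180:450],None,fx=2.95,fy=2.95,interpolation=cv2.INTER_CUBIC))
E
```

```text
tile [0.5642 0.1007 0.01  ] scene px [[280.3 203.1]]
[np.float64(0.1182), np.float64(0.1185), np.float64(0.1191), np.float64(0.1178)]
postbase [ 0.4872 -0.0986  0.012 ] scene px [[328.1 263.6]]
[np.float64(0.0994), np.float64(0.0994), np.float64(0.0987), np.float64(0.0984)]
posttop [ 0.4879 -0.0986  0.047 ] scene px [[328.8 254.6]]
board [np.float64(0.1507), np.float64(0.0998), np.float64(0.1505), np.float64(0.1012)]
board x ang 16.98267636380144
rec via board [0.5128 0.2688 0.012 ] scene px [[216.2 185.1]]
rec [0.5127 0.2696 0.012 ] scene px [[215.9 184.9]]
blank [0.583  0.2907 0.021 ] scene px [[228.  163.2]]
ears [[ 0.56062234 -0.26011606  0.03      ]
 [ 0.49782272 -0.32560979  0.03      ]] ang -133.79699321748603 0.09073709874112558
eared die top [ 0.5297 -0.2965  0.027 ] scene px [[415.8 292.5]]
slot ang -125.17777601509492
hex [0.5639 0.1048 0.03  ] scene px [[278.5 197.1]]
hex vertex angs [np.float64(14.8), np.float64(20.6), np.float64(22.0), np.float64(15.8), np.float64(18.2), np.float64(21.8)] [np.float64(0.0345), np.float64(0.0357), np.float64(0.035), np.float64(0.0355), np.float64(0.036), np.float64(0.0346)]
brass [457  27  36  15 394] [475.01269036  32.83502538] [[ 1.0413 -0.4017  0.027 ]]
brass [201 197  19  17 250] [209.9   204.912] [[0.58   0.2884 0.027 ]]
brass [276 203  17  17 205] [283.84878049 210.93170732] [[0.5639 0.106  0.027 ]]
brass [440 216  18  17 228] [448.69298246 223.97807018] [[ 0.5294 -0.2961  0.027 ]]
bat eyeball [[ 0.52446963 -0.29902253  0.01      ]]
bat ((447.17242431640625, 226.58621215820312), 26.003952026367188) [[ 0.5243958  -0.29789573  0.01      ]]
0.12885896037320085
```

View pics/s.png

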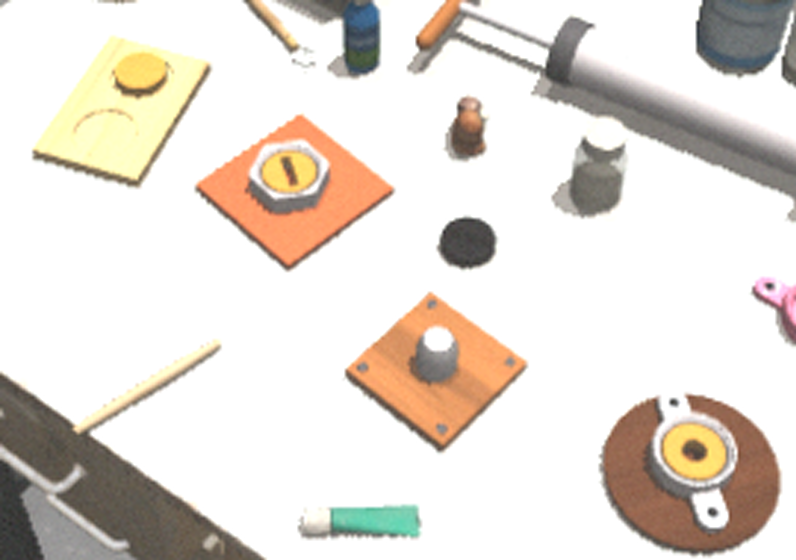

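The crop confirms the projections to about 1 mm: post top at (438,338), round die at (694,450), hex at (290,170). Next I'll write a small planner that prints deltas, then make the first move.

```bash
cat > p.py <<'E'
import sys, numpy as np
from workcell import bot
from scipy.spatial.transform import Rotation as R
# usage: p.py "x,y,z,psi ; x,y,z,psi ..." in mm, deg (psi = world angle of finger line; '-' = keep); prints deltas per call
o=bot.get_obs(); p=np.array(o["eef_pos"])*1000; M=R.from_quat(o["tool_rot"]).as_matrix()
psi=np.degrees(np.arctan2(M[1,1],M[0,1])); print("t",round(o["clock"],2),"at",p.round(1),"psi",round(psi,1),"tilt",M[:,2].round(3),"F",np.round(o["ft_force"],1),"j",np.round(o["joint_pos"],2))
LM,LT=float(sys.argv[2]) if len(sys.argv)>2 else 180,30
for w in sys.argv[1].split(";"):
    v=w.split(","); q=np.array([float(a) for a in v[:3]]); ps=psi if v[3].strip()=="-" else float(v[3])
    dp=(ps-psi+90)%180-90   # half-turn symmetric
    if len(v)>4: dp=ps-psi
    n=max(1,int(np.ceil(max(np.linalg.norm(q-p)/LM,abs(dp)/LT))))
    D=q-p
    for i in range(n):
        a=np.radians(psi); X=np.array([-np.sin(a),np.cos(a),0])*-1
        Y=np.array([np.cos(a),np.sin(a),0]); X=np.array([-Y[1],Y[0],0])
        d=D/n; print("  dx %.1f dy %.1f dz %.1f twist %.1f"%(d@X,d@Y,-d[2],-dp/n)); psi+=dp/n
    p=q; print("--")
E
python3 p.py "529.5,-296.2,130,136.2,1"
```

```text
t 0.25 at [112.4 486.9 204.3] psi 77.0 tilt [-0.    -0.001 -1.   ] F [0.6 0.2 0.7] j [ 1.34  0.24  0.    1.34 -0.    1.57]
  dx -116.5 dy -133.8 dz 14.9 twist -11.8
  dx -86.6 dy -154.9 dz 14.9 twist -11.8
  dx -52.9 dy -169.4 dz 14.9 twist -11.8
  dx -17.1 dy -176.6 dz 14.9 twist -11.8
  dx 19.5 dy -176.4 dz 14.9 twist -11.8
--
```

Call:
carry_out(plan=[{"dx": -24, "dy": -27, "dz": 3, "twist": -2.4, "fingers": -1}, {"dx": -47, "dy": -54, "dz": 6, "twist": -4.8, "fingers": -1}, {"dx": -70, "dy": -80, "dz": 9, "twist": -7.2, "fingers": -1}, {"dx": -93, "dy": -107, "dz": 12, "twist": -9.6, "fingers": -1}, {"dx": -117, "dy": -134, "dz": 15, "twist": -12, "fingers": -1}])

```text
clock: 0.67
eef_pos: [0.1965, 0.3288, 0.1894]
tool_rot: [0.007, 1.0, -0.0, 0.0]
ft_force: [-0.2, -1.0, 0.7]
grip_width: 0.0856
grasp_force: 0.0
```

Call:
carry_out(plan=[{"dx": -17, "dy": -31, "dz": 3, "twist": -2.4, "fingers": -1}, {"dx": -35, "dy": -62, "dz": 6, "twist": -4.8, "fingers": -1}, {"dx": -52, "dy": -93, "dz": 9, "twist": -7.2, "fingers": -1}, {"dx": -69, "dy": -124, "dz": 12, "twist": -9.6, "fingers": -1}, {"dx": -87, "dy": -155, "dz": 15, "twist": -12, "fingers": -1}])

```text
clock: 1.08
eef_pos: [0.2808, 0.1723, 0.1747]
tool_rot: [-0.097, 0.995, 0.0, 0.0]
ft_force: [0.8, 0.6, 0.0]
grip_width: 0.0856
grasp_force: 0.0
```

Call:
carry_out(plan=[{"dx": -53, "dy": -169, "dz": 15, "twist": -12, "fingers": -1}, {"dx": -53, "dy": -169, "dz": 15, "twist": -12, "fingers": -1}, {"dx": -53, "dy": -169, "dz": 15, "twist": -12, "fingers": -1}, {"dx": -53, "dy": -169, "dz": 15, "twist": -12, "fingers": -1}, {"dx": -53, "dy": -169, "dz": 15, "twist": -12, "fingers": -1}])

```text
clock: 1.5
eef_pos: [0.3658, 0.0156, 0.1597]
tool_rot: [-0.199, 0.98, -0.0, 0.001]
ft_force: [0.4, 2.0, 0.5]
grip_width: 0.0853
grasp_force: 0.0
```

Call:
carry_out(plan=[{"dx": -17, "dy": -177, "dz": 15, "twist": -12, "fingers": -1}, {"dx": -17, "dy": -177, "dz": 15, "twist": -12, "fingers": -1}, {"dx": -17, "dy": -177, "dz": 15, "twist": -12, "fingers": -1}, {"dx": -17, "dy": -177, "dz": 15, "twist": -12, "fingers": -1}, {"dx": -17, "dy": -177, "dz": 15, "twist": -12, "fingers": -1}])

```text
clock: 1.92
eef_pos: [0.4514, -0.1422, 0.1443]
tool_rot: [-0.299, 0.954, -0.001, 0.0]
ft_force: [0.5, 0.7, -0.3]
grip_width: 0.0852
grasp_force: 0.0
```

```bash
python3 p.py "529.5,-296.2,130,136.2,1;529.5,-296.2,8,136.2"
```

```text
t 1.92 at [ 451.4 -142.2  144.3] psi 124.8 tilt [ 0.001 -0.001 -1.   ] F [ 0.5  0.7 -0.3] j [-0.3   0.22 -0.18  1.17 -0.   -0.91]
  dx 23.9 dy -171.0 dz 14.3 twist -11.4
--
  dx 0.0 dy 0.0 dz 122.0 twist -0.0
--
```

Call:
carry_out(plan=[{"dx": 24, "dy": -171, "dz": 14, "twist": -11.4, "fingers": -1}, {"dx": 24, "dy": -171, "dz": 14, "twist": -11.4, "fingers": -1}, {"dx": 24, "dy": -171, "dz": 14, "twist": -11.4, "fingers": -1}, {"dx": 24, "dy": -171, "dz": 14, "twist": -11.4, "fingers": -1}, {"dx": 24, "dy": -171, "dz": 14, "twist": -11.4, "fingers": -1}])

```text
clock: 2.33
eef_pos: [0.5299, -0.2977, 0.1285]
tool_rot: [-0.392, 0.92, -0.001, -0.0]
ft_force: [0.2, -0.8, -1.0]
grip_width: 0.0853
grasp_force: 0.0
```

Call:
carry_out(plan=[{"dz": 25, "fingers": -1}, {"dz": 50, "fingers": -1}, {"dz": 75, "fingers": -1}, {"dz": 90, "fingers": -1}, {"dz": 90, "fingers": -1}])

```text
$.plan[0]: bad value
```

```bash
python3 p.py "529.5,-296.2,8,136.2,1"; python3 - <<'E'
from h import *
o=[]
for n,(x,y) in {"top":(395,175),"scene":(360,230)}.items():
    c=camera(n); i=np.clip(c["image"][y:y+110,x:x+110,::-1]*1.6,0,255).astype(np.uint8)
    o.append(cv2.resize(i,(396,396),interpolation=cv2.INTER_CUBIC))
cv2.imwrite("pics/g1.png",np.hstack(o))
E
```

```text
t 2.33 at [ 529.9 -297.7  128.5] psi 136.1 tilt [ 0.    -0.002 -1.   ] F [ 0.2 -0.8 -1. ] j [-0.51  0.49  0.17  1.25 -0.   -1.32]
  dx -0.9 dy 1.3 dz 120.5 twist -0.1
--
```

View pics/g1.png

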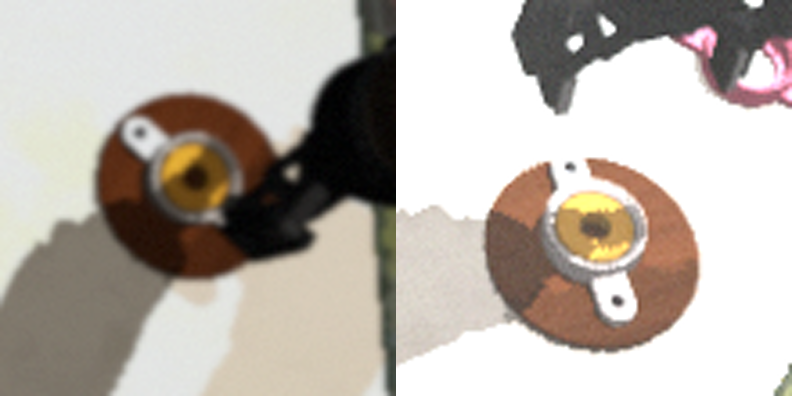

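The view shows the open gripper above the bat, in the top half around (270,225), with the holder undisturbed. I'll check that the tips project where expected.

```bash
python3 - <<'E'
from h import *
p=np.array(bot.get_obs()["eef_pos"]); a=np.radians(136.1); Y=np.array([np.cos(a),np.sin(a),0])
P=np.array([p+Y*.0425+[0,0,.013],p-Y*.0425+[0,0,.013],p+Y*.057+[0,0,.013]])
for n,o,off in(("top",(395,175),0),("scene",(360,230),396)):
    c=camera(n); print(n,(proj(c,P)-o)*3.6+[off,0])
E
```

```text
top [[211.05034413 214.91374968]
 [303.05259533 110.5621108 ]
 [195.0999411  233.00516239]]
scene [[549.32497603 127.6907033 ]
 [698.59626287 105.43826679]
 [523.54405827 131.53396243]]
```

Call:
carry_out(plan=[{"dx": -1, "dy": 1, "dz": 20, "twist": 0, "fingers": -1}, {"dx": -1, "dy": 1, "dz": 40, "twist": 0, "fingers": -1}, {"dx": -1, "dy": 1, "dz": 60, "twist": 0, "fingers": -1}, {"dx": -1, "dy": 1, "dz": 80, "twist": 0, "fingers": -1}, {"dx": -1, "dy": 1, "dz": 90, "twist": 0, "fingers": -1}])

```text
clock: 2.95
eef_pos: [0.5263, -0.2878, 0.0392]
tool_rot: [-0.395, 0.919, 0.001, -0.001]
ft_force: [-0.9, 0.1, -0.4]
grip_width: 0.0854
grasp_force: 0.0
```

```bash
python3 - <<'E'
from h import *
p=np.array(bot.get_obs()["eef_pos"]); print(p); a=np.radians(136.2); Y=np.array([np.cos(a),np.sin(a),0])
P=np.array([p+Y*.0425+[0,0,.013],p-Y*.0425+[0,0,.013],p+Y*.057+[0,0,.013],p-Y*.057+[0,0,.013]])
o=[]
for n,(x,y) in {"top":(405,180),"scene":(365,235)}.items():
    c=camera(n); i=np.clip(c["image"][y:y+100,x:x+100,::-1]*1.3,0,255).astype(np.uint8)
    i=cv2.resize(i,(400,400),interpolation=cv2.INTER_CUBIC)
    for q in (proj(c,P)-[x,y]+.5)*4: cv2.circle(i,tuple(int(v) for v in q),2,(255,0,255),-1)
    o.append(i)
cv2.imwrite("pics/g2.png",np.hstack(o))
E
```

```text
[ 0.52628121 -0.28784859  0.03917936]
```

View pics/g2.png

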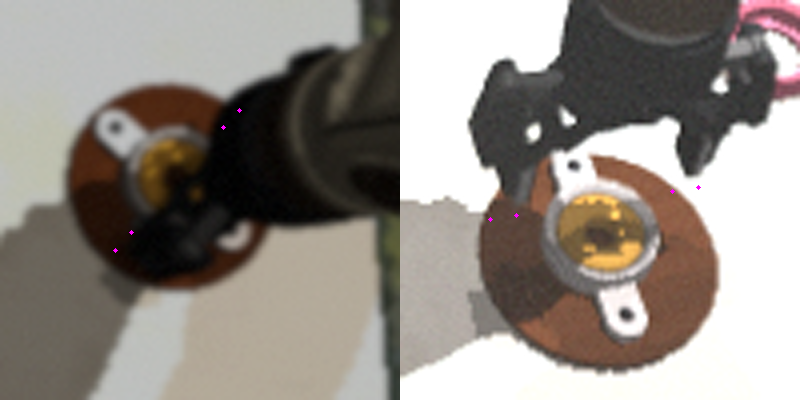

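Call:
carry_out(plan=[{"dx": 0, "dy": 0, "dz": 0, "twist": 0, "fingers": -1}, {"dx": 0, "dy": 0, "dz": 0, "twist": 0, "fingers": -1}, {"dx": 0, "dy": 0, "dz": 0, "twist": 0, "fingers": -1}, {"dx": 0, "dy": 0, "dz": 0, "twist": 0, "fingers": -1}, {"dx": 0, "dy": 0, "dz": 0, "twist": 0, "fingers": -1}])

```text
clock: 3.47
eef_pos: [0.5287, -0.291, 0.0417]
tool_rot: [-0.394, 0.919, -0.001, 0.001]
ft_force: [0.6, -0.1, -0.1]
grip_width: 0.0853
grasp_force: 0.0
```

```bash
python3 p.py "529.5,-296.2,8,136.2,1"; python3 - <<'E'
from h import *
p=np.array(bot.get_obs()["eef_pos"]); print(p); a=np.radians(136.2); Y=np.array([np.cos(a),np.sin(a),0])
for f in(0,.013,.02,.025,.03):
  P=np.array([p+Y*.0425+[0,0,f],p-Y*.0425+[0,0,f]])
  c=camera("scene"); print(f,((proj(c,P)-[365,235]+.5)*4+[400,0]).round(0).tolist())
E
```

```text
t 3.47 at [ 528.7 -291.    41.7] psi 136.4 tilt [ 0.002 -0.001 -1.   ] F [ 0.6 -0.1 -0.1] j [-0.5   0.55  0.03  1.05  0.   -1.31]
  dx 3.2 dy -4.2 dz 33.7 twist 0.2
--
[ 0.52867588 -0.29099147  0.04168363]
0 [[522.0, 226.0], [676.0, 202.0]]
0.013 [[525.0, 213.0], [681.0, 189.0]]
0.02 [[527.0, 206.0], [683.0, 182.0]]
0.025 [[528.0, 201.0], [685.0, 177.0]]
0.03 [[529.0, 196.0], [687.0, 171.0]]
```

The last picture shows the fingertips straddling the holder's upper left, at about (515,205) and (697,175). They are a few mm off centre, so I'll correct and descend.

Call:
carry_out(plan=[{"dx": 3, "dy": -4, "dz": 5, "twist": 0, "fingers": -1}, {"dx": 3, "dy": -4, "dz": 15, "twist": 0, "fingers": -1}, {"dx": 3, "dy": -4, "dz": 25, "twist": 0, "fingers": -1}, {"dx": 3, "dy": -4, "dz": 30, "twist": 0, "fingers": -1}, {"dx": 3, "dy": -4, "dz": 30, "twist": 0, "fingers": -1}])

```text
clock: 4.13
eef_pos: [0.5271, -0.2946, 0.008]
tool_rot: [-0.394, 0.919, 0.002, -0.001]
ft_force: [-0.3, 0.1, -0.4]
grip_width: 0.0855
grasp_force: 0.0
```

Call:
carry_out(plan=[{"dx": 0, "dy": 0, "dz": 0, "twist": 0, "fingers": -1}, {"dx": 0, "dy": 0, "dz": 0, "twist": 0, "fingers": -1}, {"dx": 0, "dy": 0, "dz": 0, "twist": 0, "fingers": -1}, {"dx": 0, "dy": 0, "dz": 0, "twist": 0, "fingers": -1}, {"dx": 0, "dy": 0, "dz": 0, "twist": 0, "fingers": -1}])

```text
clock: 4.55
eef_pos: [0.5293, -0.2957, 0.0112]
tool_rot: [-0.394, 0.919, -0.0, 0.0]
ft_force: [0.6, 0.3, -0.1]
grip_width: 0.0856
grasp_force: 0.0
```

```bash
python3 p.py "529.5,-296.2,8,136.2,1"
```

```text
t 4.55 at [ 529.3 -295.7   11.2] psi 136.4 tilt [ 0.001 -0.001 -1.   ] F [ 0.6  0.3 -0.1] j [-0.51  0.59  0.01  0.99 -0.   -1.32]
  dx 0.2 dy -0.5 dz 3.2 twist 0.2
--
```

Call:
carry_out(plan=[{"dx": 0, "dy": 0, "dz": 3, "twist": 0, "fingers": -1}, {"dx": 0, "dy": 0, "dz": 3, "twist": 0, "fingers": 1}, {"dx": 0, "dy": 0, "dz": 3, "twist": 0, "fingers": 1}, {"dx": 0, "dy": 0, "dz": 3, "twist": 0, "fingers": 1}, {"dx": 0, "dy": 0, "dz": 3, "twist": 0, "fingers": 1}])

```text
clock: 4.97
eef_pos: [0.5289, -0.2956, 0.0077]
tool_rot: [-0.394, 0.919, 0.0, -0.0]
ft_force: [-0.1, 0.7, 0.3]
grip_width: 0.0389
grasp_force: 0.0
```

Call:
carry_out(plan=[{"dx": 0, "dy": 0, "dz": 0, "twist": 0, "fingers": 1}, {"dx": 0, "dy": 0, "dz": 0, "twist": 0, "fingers": 1}, {"dx": 0, "dy": 0, "dz": 0, "twist": 0, "fingers": 1}, {"dx": 0, "dy": 0, "dz": 0, "twist": 0, "fingers": 1}, {"dx": 0, "dy": 0, "dz": 0, "twist": 0, "fingers": 1}])

```text
clock: 5.38
eef_pos: [0.5289, -0.2956, 0.0077]
tool_rot: [-0.394, 0.919, 0.0, 0.0]
ft_force: [0.0, 0.1, 0.2]
grip_width: -0.0002
grasp_force: 0.0
```

```bash
python3 p.py "529.5,-296.2,88,-;487.8,-98.6,88,-;487.8,-98.6,50,-"
```

```text
t 5.38 at [ 528.9 -295.6    7.7] psi 136.4 tilt [ 0.  0. -1.] F [0.  0.1 0.2] j [-0.51  0.59  0.01  0.98  0.   -1.32]
  dx 0.1 dy -0.8 dz -80.3 twist -0.0
--
  dx -57.2 dy 83.2 dz -0.0 twist -0.0
  dx -57.2 dy 83.2 dz -0.0 twist -0.0
--
  dx 0.0 dy 0.0 dz 38.0 twist -0.0
--
```

```bash
python3 - <<'E'
from h import *
p=np.array(bot.get_obs()["eef_pos"])
o=[]
for n,(x,y) in {"top":(405,180),"scene":(365,235)}.items():
    c=camera(n); i=np.clip(c["image"][y:y+100,x:x+100,::-1]*1.3,0,255).astype(np.uint8)
    i=cv2.resize(i,(400,400),interpolation=cv2.INTER_CUBIC)
    for q in (proj(c,[p])-[x,y]+.5)*4: cv2.circle(i,tuple(int(v) for v in q),2,(255,0,255),-1)
    o.append(i)
cv2.imwrite("pics/g3.png",np.hstack(o))
E
```

```text
(no output)
```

View pics/g3.png

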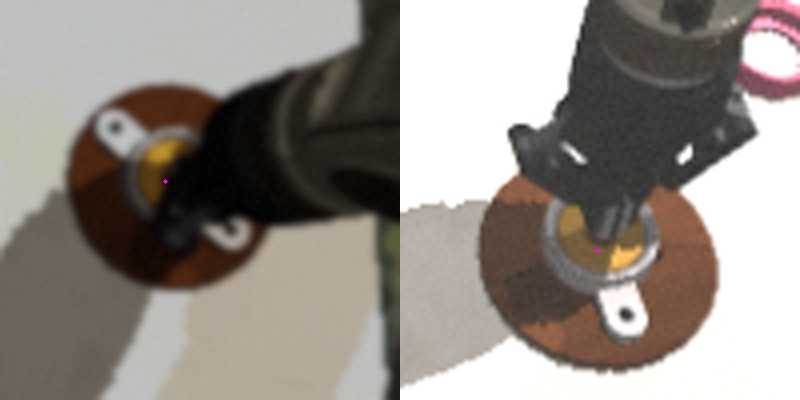

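The picture shows the fingers shut above the die without touching the holder, at about (178,240) in the top half and (605,242) in the scene half. So the tips are higher than I assumed, and I'll triangulate them.

```bash
python3 - <<'E'
from h import *
t,s=camera("top"),camera("scene")
p=np.array(bot.get_obs()["eef_pos"]); print(p)
for z in(0,.008,.015,.02,.025,.03,.035,.04,.05,.06):
    q=p.copy(); q[2]=z; print(z,(proj(t,q)-[405,180]+.5)*4,(proj(s,q)-[365,235]+.5)*4+[400,0])
o=[]
for c,(x,y) in ((t,(430,210)),(s,(395,265))):
    i=np.clip(c["image"][y:y+45,x:x+45,::-1]*3.0,0,255).astype(np.uint8)
    o.append(cv2.resize(i,(396,396),interpolation=cv2.INTER_CUBIC))
cv2.imwrite("pics/g4.png",np.hstack(o))
E
```

```text
[ 0.52892439 -0.29556998  0.00771899]
0 [[160.9987537  182.36424781]] [[594.88628226 257.43912506]]
0.008 [[165.34651686 181.32037846]] [[597.19806094 250.00718767]]
0.015 [[169.21359906 180.39191745]] [[599.24178108 243.43700848]]
0.02 [[172.01247428 179.71992591]] [[600.71369724 238.70507249]]
0.025 [[174.84248889 179.04045801]] [[602.19582924 233.94029446]]
0.03 [[177.70416547 178.35338828]] [[603.68828381 229.14233129]]
0.035 [[180.59803836 177.65858843]] [[605.19116916 224.3108351 ]]
0.04 [[183.52465398 176.95592726]] [[606.70459504 219.44545309]]
0.05 [[189.47836168 175.52648119]] [[609.76351505 209.61159563]]
0.06 [[195.56991518 174.06393924]] [[612.86595309 199.63783579]]
```

View pics/g4.png

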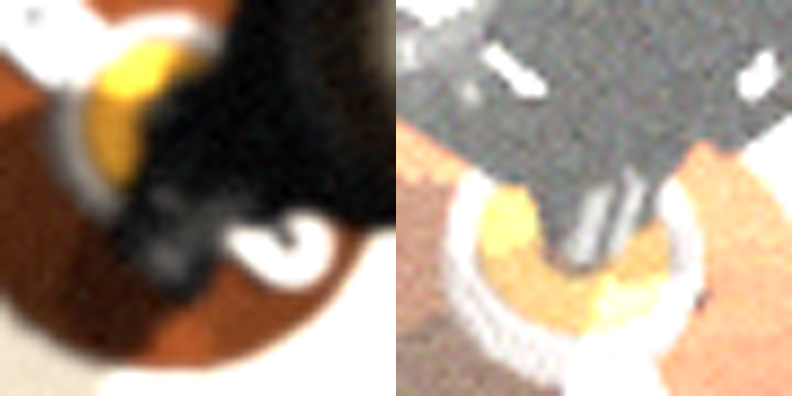

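The shut tips sit at about z = 25–30 mm while the reported TCP z is 8 mm. I'll measure that offset by touching down gently on the die in 1 mm steps.

Call:
carry_out(plan=[{"dx": 0, "dy": 0, "dz": 1, "twist": 0, "fingers": 1}, {"dx": 0, "dy": 0, "dz": 1, "twist": 0, "fingers": 1}, {"dx": 0, "dy": 0, "dz": 1, "twist": 0, "fingers": 1}, {"dx": 0, "dy": 0, "dz": 1, "twist": 0, "fingers": 1}, {"dx": 0, "dy": 0, "dz": 1, "twist": 0, "fingers": 1}])

```text
clock: 6.0
eef_pos: [0.5289, -0.2956, 0.0067]
tool_rot: [-0.394, 0.919, 0.0, -0.0]
ft_force: [-0.5, 0.1, -0.0]
grip_width: 0.0001
grasp_force: 0.0
```

Call:
carry_out(plan=[{"dx": 0, "dy": 0, "dz": 1, "twist": 0, "fingers": 1}, {"dx": 0, "dy": 0, "dz": 1, "twist": 0, "fingers": 1}, {"dx": 0, "dy": 0, "dz": 1, "twist": 0, "fingers": 1}, {"dx": 0, "dy": 0, "dz": 1, "twist": 0, "fingers": 1}, {"dx": 0, "dy": 0, "dz": 1, "twist": 0, "fingers": 1}])

```text
clock: 6.42
eef_pos: [0.5289, -0.2956, 0.0057]
tool_rot: [-0.394, 0.919, -0.0, -0.0]
ft_force: [0.3, 0.8, 0.2]
grip_width: -0.0003
grasp_force: 0.0
```

Call:
carry_out(plan=[{"dx": 0, "dy": 0, "dz": 0.5, "twist": 0, "fingers": 1}, {"dx": 0, "dy": 0, "dz": 1, "twist": 0, "fingers": 1}, {"dx": 0, "dy": 0, "dz": 1.5, "twist": 0, "fingers": 1}, {"dx": 0, "dy": 0, "dz": 1.5, "twist": 0, "fingers": 1}, {"dx": 0, "dy": 0, "dz": 1.5, "twist": 0, "fingers": 1}])

```text
clock: 6.83
eef_pos: [0.5289, -0.2956, 0.0041]
tool_rot: [-0.394, 0.919, 0.0, -0.0]
ft_force: [-0.7, 0.4, -0.0]
grip_width: 0.0
grasp_force: 0.0
```

Call:
carry_out(plan=[{"dx": 0, "dy": 0, "dz": 0.5, "twist": 0, "fingers": 1}, {"dx": 0, "dy": 0, "dz": 1, "twist": 0, "fingers": 1}, {"dx": 0, "dy": 0, "dz": 1.5, "twist": 0, "fingers": 1}, {"dx": 0, "dy": 0, "dz": 1.5, "twist": 0, "fingers": 1}, {"dx": 0, "dy": 0, "dz": 1.5, "twist": 0, "fingers": 1}])

```text
clock: 7.25
eef_pos: [0.5289, -0.2955, 0.0026]
tool_rot: [-0.394, 0.919, 0.0, -0.0]
ft_force: [-0.1, -0.2, -0.2]
grip_width: 0.0003
grasp_force: 0.0
```

Call:
carry_out(plan=[{"dx": 0, "dy": 0, "dz": 0.5, "twist": 0, "fingers": 1}, {"dx": 0, "dy": 0, "dz": 1, "twist": 0, "fingers": 1}, {"dx": 0, "dy": 0, "dz": 1.5, "twist": 0, "fingers": 1}, {"dx": 0, "dy": 0, "dz": 2, "twist": 0, "fingers": 1}, {"dx": 0, "dy": 0, "dz": 2, "twist": 0, "fingers": 1}])

```text
clock: 7.67
eef_pos: [0.5289, -0.2956, 0.0006]
tool_rot: [-0.394, 0.919, 0.0, -0.0]
ft_force: [0.7, -0.1, -0.5]
grip_width: 0.0
grasp_force: 0.0
```

```bash
python3 - <<'E'
from h import *
t,s=camera("top"),camera("scene")
print(bot.get_obs()["eef_pos"])
o=[]
for c,(x,y) in ((t,(430,210)),(s,(395,265))):
    i=np.clip(c["image"][y:y+45,x:x+45,::-1]*2.2,0,255).astype(np.uint8)
    o.append(cv2.resize(i,(396,396),interpolation=cv2.INTER_CUBIC))
cv2.imwrite("pics/g5.png",np.hstack(o))
E
```

```text
[ 0.52888496 -0.29555033  0.0006538 ]
```

View pics/g5.png

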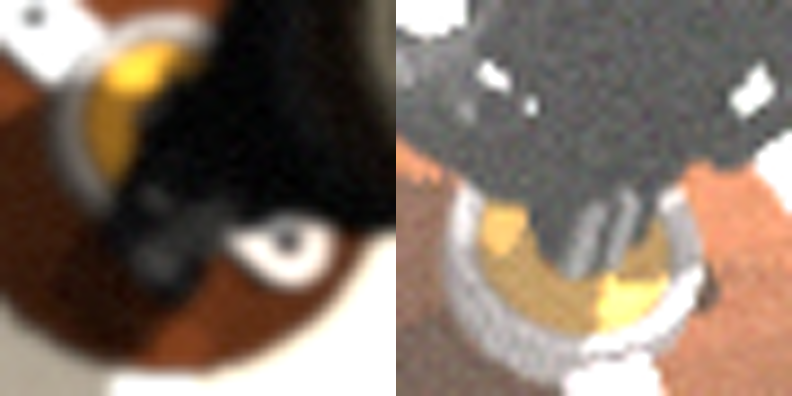

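The picture shows the shut tips at scene half (577,278), just over the die face and near contact. I'll continue down.

Call:
carry_out(plan=[{"dx": 0, "dy": 0, "dz": 0.5, "twist": 0, "fingers": 1}, {"dx": 0, "dy": 0, "dz": 1, "twist": 0, "fingers": 1}, {"dx": 0, "dy": 0, "dz": 1.5, "twist": 0, "fingers": 1}, {"dx": 0, "dy": 0, "dz": 2, "twist": 0, "fingers": 1}, {"dx": 0, "dy": 0, "dz": 2, "twist": 0, "fingers": 1}])

```text
clock: 8.18
eef_pos: [0.5291, -0.2957, 0.0005]
tool_rot: [-0.394, 0.919, -0.0, 0.0]
ft_force: [-3.0, 1.3, 9.4]
grip_width: -0.0001
grasp_force: 4.8
```

Call:
carry_out(plan=[{"dx": 0, "dy": 0, "dz": 0.5, "twist": 0, "fingers": 1}, {"dx": 0, "dy": 0, "dz": 1, "twist": 0, "fingers": 1}, {"dx": 0, "dy": 0, "dz": 1.5, "twist": 0, "fingers": 1}, {"dx": 0, "dy": 0, "dz": 2, "twist": 0, "fingers": 1}, {"dx": 0, "dy": 0, "dz": 2, "twist": 0, "fingers": 1}])

```text
clock: 8.6
eef_pos: [0.5291, -0.2957, 0.0004]
tool_rot: [-0.394, 0.919, -0.001, 0.001]
ft_force: [-6.7, 4.5, 19.9]
grip_width: 0.0001
grasp_force: 9.8
```

Contact came at TCP z = 0.5 mm on the die top at 27 mm, so the real tips are about 26.5 mm behind the reported TCP. I'll apply that offset: raise, open, then descend to TCP z ≈ −18.

Call:
carry_out(plan=[{"dx": 0, "dy": 0, "dz": -20, "twist": 0, "fingers": 1}, {"dx": 0, "dy": 0, "dz": -20, "twist": 0, "fingers": -1}, {"dx": 0, "dy": 0, "dz": -20, "twist": 0, "fingers": -1}, {"dx": 0, "dy": 0, "dz": -20, "twist": 0, "fingers": -1}, {"dx": 0, "dy": 0, "dz": -20, "twist": 0, "fingers": -1}])

```text
clock: 9.02
eef_pos: [0.5283, -0.2952, 0.0156]
tool_rot: [-0.394, 0.919, 0.001, -0.001]
ft_force: [-1.2, -1.0, -0.9]
grip_width: 0.048
grasp_force: 0.0
```

Call:
carry_out(plan=[{"dx": 0, "dy": 0, "dz": 0, "twist": 0, "fingers": -1}, {"dx": 0, "dy": 0, "dz": 0, "twist": 0, "fingers": -1}, {"dx": 0, "dy": 0, "dz": 0, "twist": 0, "fingers": -1}, {"dx": 0, "dy": 0, "dz": 0, "twist": 0, "fingers": -1}, {"dx": 0, "dy": 0, "dz": 0, "twist": 0, "fingers": -1}])

```text
clock: 9.43
eef_pos: [0.5289, -0.2955, 0.0165]
tool_rot: [-0.394, 0.919, 0.0, -0.0]
ft_force: [-0.7, 1.0, -0.1]
grip_width: 0.0853
grasp_force: 0.0
```

```bash
python3 p.py "529.5,-296.2,-18,136.2"
```

```text
t 9.43 at [ 528.9 -295.5   16.5] psi 136.4 tilt [-0.  0. -1.] F [-0.7  1.  -0.1] j [-0.51  0.58  0.01  1.   -0.   -1.32]
  dx 0.0 dy -0.9 dz 34.5 twist 0.2
--
```

Call:
carry_out(plan=[{"dx": 0, "dy": -1, "dz": 10, "twist": 0, "fingers": -1}, {"dx": 0, "dy": -1, "dz": 20, "twist": 0, "fingers": -1}, {"dx": 0, "dy": -1, "dz": 29, "twist": 0, "fingers": -1}, {"dx": 0, "dy": -1, "dz": 34, "twist": 0, "fingers": -1}, {"dx": 0, "dy": -1, "dz": 34, "twist": 0, "fingers": -1}])

```text
clock: 9.85
eef_pos: [0.5279, -0.2953, -0.0198]
tool_rot: [-0.394, 0.919, 0.002, -0.001]
ft_force: [0.8, 0.5, -0.5]
grip_width: 0.0854
grasp_force: 0.0
```

Call:
carry_out(plan=[{"dx": 0, "dy": 0, "dz": 0, "twist": 0, "fingers": -1}, {"dx": 0, "dy": 0, "dz": 0, "twist": 0, "fingers": -1}, {"dx": 0, "dy": 0, "dz": 0, "twist": 0, "fingers": 1}, {"dx": 0, "dy": 0, "dz": 0, "twist": 0, "fingers": 1}, {"dx": 0, "dy": 0, "dz": 0, "twist": 0, "fingers": 1}])

```text
clock: 10.27
eef_pos: [0.5303, -0.2966, -0.0161]
tool_rot: [-0.394, 0.919, -0.001, 0.001]
ft_force: [-0.6, 1.0, -1.8]
grip_width: 0.0586
grasp_force: 66.0
```

Call:
carry_out(plan=[{"dx": 0, "dy": 0, "dz": 0, "twist": 0, "fingers": 1}, {"dx": 0, "dy": 0, "dz": 0, "twist": 0, "fingers": 1}, {"dx": 0, "dy": 0, "dz": 0, "twist": 0, "fingers": 1}, {"dx": 0, "dy": 0, "dz": 0, "twist": 0, "fingers": 1}, {"dx": 0, "dy": 0, "dz": 0, "twist": 0, "fingers": 1}])

```text
clock: 10.68
eef_pos: [0.5303, -0.2966, -0.0163]
tool_rot: [-0.394, 0.919, -0.001, 0.001]
ft_force: [-0.6, 1.2, 6.0]
grip_width: 0.0588
grasp_force: 66.9
```

Gripped at 58.8 mm with 67 N. Now lift and carry it to the post.

Call:
carry_out(plan=[{"dx": 0, "dy": 0, "dz": -5, "twist": 0, "fingers": 1}, {"dx": 0, "dy": 0, "dz": -15, "twist": 0, "fingers": 1}, {"dx": 0, "dy": 0, "dz": -32, "twist": 0, "fingers": 1}, {"dx": 0, "dy": 0, "dz": -50, "twist": 0, "fingers": 1}, {"dx": 0, "dy": 0, "dz": -65, "twist": 0, "fingers": 1}])

```text
clock: 11.1
eef_pos: [0.5294, -0.2961, 0.0486]
tool_rot: [-0.394, 0.919, 0.0, -0.0]
ft_force: [1.3, 0.3, -1.8]
grip_width: 0.0586
grasp_force: 66.1
```

```bash
python3 p.py "487.8,-98.6,50,-"
```

```text
t 11.1 at [ 529.4 -296.1   48.6] psi 136.4 tilt [-0.001  0.    -1.   ] F [ 1.3  0.3 -1.8] j [-0.51  0.55  0.05  1.07 -0.   -1.32]
  dx -57.2 dy 83.2 dz -0.7 twist -0.0
  dx -57.2 dy 83.2 dz -0.7 twist -0.0
--
```

Call:
carry_out(plan=[{"dx": -8, "dy": 12, "dz": 0, "twist": 0, "fingers": 1}, {"dx": -20, "dy": 29, "dz": 0, "twist": 0, "fingers": 1}, {"dx": -34, "dy": 49, "dz": 0, "twist": 0, "fingers": 1}, {"dx": -48, "dy": 69, "dz": 0, "twist": 0, "fingers": 1}, {"dx": -62, "dy": 89, "dz": 0, "twist": 0, "fingers": 1}])

```text
clock: 11.52
eef_pos: [0.5072, -0.189, 0.0478]
tool_rot: [-0.394, 0.919, 0.0, -0.0]
ft_force: [0.8, -0.0, -3.0]
grip_width: 0.0583
grasp_force: 66.1
```

Call:
carry_out(plan=[{"dx": -14, "dy": 20, "dz": 0, "twist": 0, "fingers": 1}, {"dx": -28, "dy": 40, "dz": 0, "twist": 0, "fingers": 1}, {"dx": -41, "dy": 60, "dz": 0, "twist": 0, "fingers": 1}, {"dx": -50, "dy": 72, "dz": 0, "twist": 0, "fingers": 1}, {"dx": -53, "dy": 77, "dz": 0, "twist": 0, "fingers": 1}])

```text
clock: 11.93
eef_pos: [0.4877, -0.0963, 0.0478]
tool_rot: [-0.395, 0.919, 0.001, -0.0]
ft_force: [0.3, -0.0, -2.0]
grip_width: 0.0585
grasp_force: 66.1
```

Call:
carry_out(plan=[{"dx": 0, "dy": 0, "dz": 0, "twist": 0, "fingers": 1}, {"dx": 0, "dy": 0, "dz": 0, "twist": 0, "fingers": 1}, {"dx": 0, "dy": 0, "dz": 0, "twist": 0, "fingers": 1}, {"dx": 0, "dy": 0, "dz": 0, "twist": 0, "fingers": 1}, {"dx": 0, "dy": 0, "dz": 0, "twist": 0, "fingers": 1}])

```text
clock: 12.35
eef_pos: [0.4889, -0.0994, 0.0477]
tool_rot: [-0.393, 0.919, -0.0, -0.0]
ft_force: [0.2, -0.0, -2.7]
grip_width: 0.0582
grasp_force: 66.1
```

```bash
python3 p.py "487.8,-98.6,25,-"
```

```text
t 12.35 at [488.9 -99.4  47.7] psi 136.3 tilt [ 0. -0. -1.] F [ 0.2 -0.  -2.7] j [-0.2   0.37 -0.26  0.95 -0.   -1.01]
  dx 0.2 dy 1.4 dz 22.7 twist -0.0
--
```

Call:
carry_out(plan=[{"dx": 0, "dy": 1.2, "dz": 5, "twist": 0, "fingers": 1}, {"dx": 0, "dy": 1.2, "dz": 13, "twist": 0, "fingers": 1}, {"dx": 0, "dy": 1.2, "dz": 21, "twist": 0, "fingers": 1}, {"dx": 0, "dy": 1.2, "dz": 28, "twist": 0, "fingers": 1}, {"dx": 0, "dy": 1.2, "dz": 33, "twist": 0, "fingers": 1}])

```text
clock: 12.77
eef_pos: [0.4869, -0.0975, 0.0132]
tool_rot: [-0.394, 0.919, 0.001, -0.001]
ft_force: [0.0, 0.8, -2.3]
grip_width: 0.0585
grasp_force: 66.1
```

Call:
carry_out(plan=[{"dx": 0, "dy": 0, "dz": 0, "twist": 0, "fingers": 1}, {"dx": 0, "dy": 0, "dz": 0, "twist": 0, "fingers": 1}, {"dx": 0, "dy": 0, "dz": 0, "twist": 0, "fingers": 1}, {"dx": 0, "dy": 0, "dz": 0, "twist": 0, "fingers": 1}, {"dx": 0, "dy": 0, "dz": 0, "twist": 0, "fingers": 1}])

```text
clock: 13.18
eef_pos: [0.4882, -0.0978, 0.0151]
tool_rot: [-0.394, 0.919, -0.0, 0.0]
ft_force: [0.5, 0.7, -1.8]
grip_width: 0.0584
grasp_force: 66.1
```

Call:
carry_out(plan=[{"dx": 0, "dy": 0, "dz": 2, "twist": 0, "fingers": 1}, {"dx": 0, "dy": 0, "dz": 4, "twist": 0, "fingers": 1}, {"dx": 0, "dy": 0, "dz": 6, "twist": 0, "fingers": 1}, {"dx": 0, "dy": 0, "dz": 8, "twist": 0, "fingers": 1}, {"dx": 0, "dy": 0, "dz": 8, "twist": 0, "fingers": 1}])

```text
clock: 13.6
eef_pos: [0.4875, -0.0975, 0.0062]
tool_rot: [-0.394, 0.919, 0.0, -0.0]
ft_force: [-0.7, 0.8, -1.5]
grip_width: 0.0585
grasp_force: 66.2
```

Call:
carry_out(plan=[{"dx": 0, "dy": 0, "dz": 3, "twist": 0, "fingers": 1}, {"dx": 0, "dy": 0, "dz": 6, "twist": 0, "fingers": 1}, {"dx": 0, "dy": 0, "dz": 9, "twist": 0, "fingers": 1}, {"dx": 0, "dy": 0, "dz": 11, "twist": 0, "fingers": 1}, {"dx": 0, "dy": 0, "dz": 11, "twist": 0, "fingers": 1}])

```text
clock: 14.02
eef_pos: [0.4873, -0.0976, -0.0049]
tool_rot: [-0.394, 0.919, 0.0, -0.0]
ft_force: [0.1, -0.1, -2.4]
grip_width: 0.0584
grasp_force: 66.2
```

Call:
carry_out(plan=[{"dx": 0, "dy": 0, "dz": 2, "twist": 0, "fingers": 1}, {"dx": 0, "dy": 0, "dz": 4, "twist": 0, "fingers": 1}, {"dx": 0, "dy": 0, "dz": 6, "twist": 0, "fingers": 1}, {"dx": 0, "dy": 0, "dz": 7, "twist": 0, "fingers": 1}, {"dx": 0, "dy": 0, "dz": 7, "twist": 0, "fingers": 1}])

```text
clock: 14.43
eef_pos: [0.4876, -0.0976, -0.0116]
tool_rot: [-0.394, 0.919, 0.0, -0.0]
ft_force: [-0.6, -0.1, -1.4]
grip_width: 0.0585
grasp_force: 66.2
```

Call:
carry_out(plan=[{"dx": 0, "dy": 0, "dz": 1, "twist": 0, "fingers": 1}, {"dx": 0, "dy": 0, "dz": 2, "twist": 0, "fingers": 1}, {"dx": 0, "dy": 0, "dz": 3, "twist": 0, "fingers": 1}, {"dx": 0, "dy": 0, "dz": 3, "twist": 0, "fingers": 1}, {"dx": 0, "dy": 0, "dz": 3, "twist": 0, "fingers": 1}])

```text
clock: 14.85
eef_pos: [0.4879, -0.0977, -0.0143]
tool_rot: [-0.394, 0.919, -0.0, 0.0]
ft_force: [1.1, 0.2, -1.5]
grip_width: 0.0583
grasp_force: 66.3
```

Call:
carry_out(plan=[{"dx": 0, "dy": 0, "dz": 0, "twist": 0, "fingers": -1}, {"dx": 0, "dy": 0, "dz": 0, "twist": 0, "fingers": -1}, {"dx": 0, "dy": 0, "dz": 0, "twist": 0, "fingers": -1}, {"dx": 0, "dy": 0, "dz": 0, "twist": 0, "fingers": -1}, {"dx": 0, "dy": 0, "dz": 0, "twist": 0, "fingers": -1}])

```text
clock: 15.27
eef_pos: [0.488, -0.0977, -0.0142]
tool_rot: [-0.394, 0.919, -0.0, 0.0]
ft_force: [-0.2, 0.1, -0.0]
grip_width: 0.0855
grasp_force: 0.0
```

Call:
carry_out(plan=[{"dx": 0, "dy": 0, "dz": -5, "twist": 0, "fingers": -1}, {"dx": 0, "dy": 0, "dz": -15, "twist": 0, "fingers": -1}, {"dx": 0, "dy": 0, "dz": -27, "twist": 0, "fingers": -1}, {"dx": 0, "dy": 0, "dz": -38, "twist": 0, "fingers": -1}, {"dx": 0, "dy": 0, "dz": -38, "twist": 0, "fingers": -1}])

```text
clock: 15.68
eef_pos: [0.4902, -0.0981, 0.0267]
tool_rot: [-0.394, 0.919, -0.001, 0.002]
ft_force: [0.5, -0.0, -0.2]
grip_width: 0.0858
grasp_force: 0.0
```

Call:
carry_out(plan=[{"dx": 0, "dy": 0, "dz": 0, "twist": 0, "fingers": -1}, {"dx": 0, "dy": 0, "dz": 0, "twist": 0, "fingers": -1}, {"dx": 0, "dy": 0, "dz": 0, "twist": 0, "fingers": -1}, {"dx": 0, "dy": 0, "dz": 0, "twist": 0, "fingers": -1}, {"dx": 0, "dy": 0, "dz": 0, "twist": 0, "fingers": -1}])

```text
clock: 16.1
eef_pos: [0.4874, -0.0976, 0.0231]
tool_rot: [-0.394, 0.919, 0.0, -0.0]
ft_force: [-0.6, 1.2, 0.9]
grip_width: 0.0855
grasp_force: 0.0
```

```bash
python3 - <<'E'
from h import *
print(bot.get_obs()["eef_pos"])
t,s=camera("top"),camera("scene")
o=[]
for c,(x,y) in ((t,(345,205)),(s,(295,220))):
    i=np.clip(c["image"][y:y+70,x:x+70,::-1]*1.8,0,255).astype(np.uint8)
    o.append(cv2.resize(i,(400,400),interpolation=cv2.INTER_CUBIC))
cv2.imwrite("pics/g6.png",np.hstack(o))
E
```

```text
[ 0.48737417 -0.09758522  0.02314882]
```

View pics/g6.png

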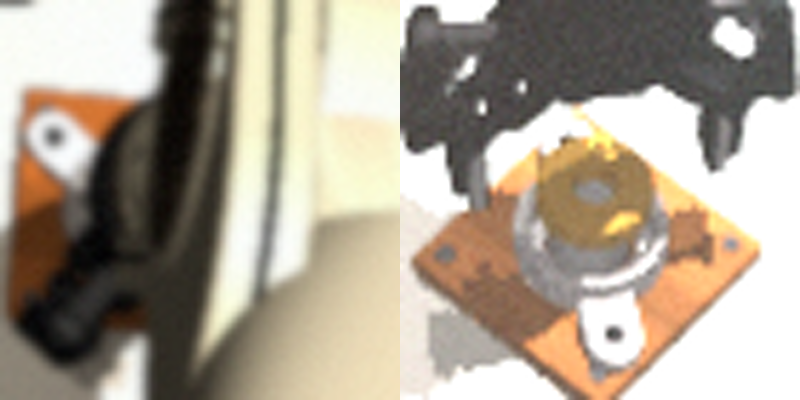

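The picture shows the round die up on the post at scene half (592,190), above the seated eared holder, with the fingers on either side. I'll grip the die and lift it.

Call:
carry_out(plan=[{"dx": 0, "dy": 0, "dz": 0, "twist": 0, "fingers": 1}, {"dx": 0, "dy": 0, "dz": 0, "twist": 0, "fingers": 1}, {"dx": 0, "dy": 0, "dz": 0, "twist": 0, "fingers": 1}, {"dx": 0, "dy": 0, "dz": 0, "twist": 0, "fingers": 1}, {"dx": 0, "dy": 0, "dz": 0, "twist": 0, "fingers": 1}])

```text
clock: 16.62
eef_pos: [0.4881, -0.0978, 0.0243]
tool_rot: [-0.394, 0.919, -0.0, 0.0]
ft_force: [-1.1, -0.7, 5.1]
grip_width: 0.0427
grasp_force: 60.1
```

Call:
carry_out(plan=[{"dx": 0, "dy": 0, "dz": 0, "twist": 0, "fingers": 1}, {"dx": 0, "dy": 0, "dz": 0, "twist": 0, "fingers": 1}, {"dx": 0, "dy": 0, "dz": 0, "twist": 0, "fingers": 1}, {"dx": 0, "dy": 0, "dz": 0, "twist": 0, "fingers": 1}, {"dx": 0, "dy": 0, "dz": 0, "twist": 0, "fingers": 1}])

```text
clock: 17.03
eef_pos: [0.488, -0.0978, 0.0243]
tool_rot: [-0.394, 0.919, -0.0, 0.0]
ft_force: [-1.6, 0.5, 4.9]
grip_width: 0.0428
grasp_force: 60.2
```

```bash
python3 p.py "487.8,-98.6,70,-;512.8,269.2,50,107,1"
```

```text
t 17.03 at [488.  -97.8  24.3] psi 136.4 tilt [ 0.001 -0.    -1.   ] F [-1.6  0.5  4.9] j [-0.2   0.39 -0.29  0.89 -0.   -1.01]
  dx 0.8 dy -0.4 dz -45.7 twist -0.0
--
  dx -94.5 dy 78.5 dz 6.7 twist 9.8
  dx -79.8 dy 93.5 dz 6.7 twist 9.8
  dx -62.7 dy 105.7 dz 6.7 twist 9.8
--
```

Call:
carry_out(plan=[{"dx": 0, "dy": 0, "dz": -5, "twist": 0, "fingers": 1}, {"dx": 0, "dy": 0, "dz": -15, "twist": 0, "fingers": 1}, {"dx": 0, "dy": 0, "dz": -27, "twist": 0, "fingers": 1}, {"dx": 0, "dy": 0, "dz": -38, "twist": 0, "fingers": 1}, {"dx": 0, "dy": 0, "dz": -46, "twist": 0, "fingers": 1}])

```text
clock: 17.45
eef_pos: [0.4884, -0.0978, 0.0711]
tool_rot: [-0.394, 0.919, -0.0, 0.001]
ft_force: [0.7, 0.8, -1.6]
grip_width: 0.0431
grasp_force: 60.9
```

Call:
carry_out(plan=[{"dx": -10, "dy": 8, "dz": 0, "twist": 2, "fingers": 1}, {"dx": -26, "dy": 21, "dz": 0, "twist": 4, "fingers": 1}, {"dx": -48, "dy": 40, "dz": 0, "twist": 6, "fingers": 1}, {"dx": -72, "dy": 60, "dz": 0, "twist": 8, "fingers": 1}, {"dx": -95, "dy": 78, "dz": 0, "twist": 10, "fingers": 1}])

```text
clock: 17.87
eef_pos: [0.4967, 0.026, 0.0701]
tool_rot: [-0.311, 0.95, 0.0, 0.0]
ft_force: [0.0, 0.2, -0.5]
grip_width: 0.0427
grasp_force: 60.9
```

```bash
python3 p.py "512.8,269.2,40,107,1"; python3 - <<'E'
from h import *
s=camera("scene"); q=proj(s,bot.get_obs()["eef_pos"])[0]; x,y=int(q[0])-50,int(q[1])-60
i=np.clip(s["image"][y:y+90,x:x+100,::-1]*1.6,0,255).astype(np.uint8)
cv2.imwrite("pics/g7.png",cv2.resize(i,None,fx=6,fy=6,interpolation=cv2.INTER_CUBIC))
E
```

```text
t 17.87 at [496.7  26.   70.1] psi 126.3 tilt [ 0.  0. -1.] F [ 0.   0.2 -0.5] j [ 0.05  0.34 -0.23  1.    0.   -0.58]
  dx -78.4 dy 93.3 dz 15.1 twist 9.6
  dx -61.7 dy 105.1 dz 15.1 twist 9.6
--
```

View pics/g7.png

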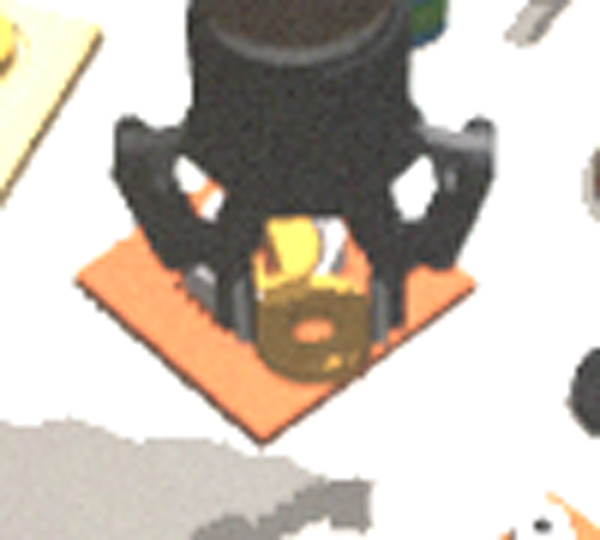

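The picture shows the round die held level between the fingers at (310,330). I'll carry it to the free recess.

Call:
carry_out(plan=[{"dx": -16, "dy": 19, "dz": 2, "twist": 2, "fingers": 1}, {"dx": -32, "dy": 38, "dz": 5, "twist": 4, "fingers": 1}, {"dx": -48, "dy": 56, "dz": 8, "twist": 6, "fingers": 1}, {"dx": -63, "dy": 75, "dz": 11, "twist": 8, "fingers": 1}, {"dx": -78, "dy": 93, "dz": 15, "twist": 9.6, "fingers": 1}])

```text
clock: 18.33
eef_pos: [0.5046, 0.1472, 0.0551]
tool_rot: [-0.231, 0.973, 0.0, 0.0]
ft_force: [-0.1, 0.2, -0.7]
grip_width: 0.0431
grasp_force: 61.0
```

Call:
carry_out(plan=[{"dx": -15, "dy": 26, "dz": 4, "twist": 2, "fingers": 1}, {"dx": -30, "dy": 52, "dz": 8, "twist": 4, "fingers": 1}, {"dx": -45, "dy": 77, "dz": 11, "twist": 6, "fingers": 1}, {"dx": -55, "dy": 94, "dz": 14, "twist": 8, "fingers": 1}, {"dx": -62, "dy": 105, "dz": 15, "twist": 9.6, "fingers": 1}])

```text
clock: 18.75
eef_pos: [0.5122, 0.27, 0.0394]
tool_rot: [-0.15, 0.989, 0.0, -0.0]
ft_force: [0.5, -0.4, -1.3]
grip_width: 0.0425
grasp_force: 61.0
```

Call:
carry_out(plan=[{"dx": 0, "dy": 0, "dz": 10, "twist": 0, "fingers": 1}, {"dx": 0, "dy": 0, "dz": 10, "twist": 0, "fingers": 1}, {"dx": 0, "dy": 0, "dz": 10, "twist": 0, "fingers": 1}, {"dx": 0, "dy": 0, "dz": 10, "twist": 0, "fingers": 1}, {"dx": 0, "dy": 0, "dz": 10, "twist": 0, "fingers": 1}])

```text
clock: 19.17
eef_pos: [0.5126, 0.2666, 0.0299]
tool_rot: [-0.149, 0.989, -0.0, -0.0]
ft_force: [-0.6, -0.7, -0.7]
grip_width: 0.0425
grasp_force: 61.0
```

```bash
python3 p.py "512.8,269.2,-13,107,1"
```

```text
t 19.17 at [512.6 266.6  29.9] psi 107.1 tilt [-0. -0. -1.] F [-0.6 -0.7 -0.7] j [ 0.48  0.52 -0.06  0.99 -0.    0.18]
  dx -1.0 dy 2.4 dz 42.9 twist 0.1
--
```

Call:
carry_out(plan=[{"dx": -1, "dy": 2, "dz": 8, "twist": 0, "fingers": 1}, {"dx": -1, "dy": 2, "dz": 18, "twist": 0, "fingers": 1}, {"dx": -1, "dy": 2, "dz": 28, "twist": 0, "fingers": 1}, {"dx": -1, "dy": 2, "dz": 36, "twist": 0, "fingers": 1}, {"dx": -1, "dy": 2, "dz": 36, "twist": 0, "fingers": 1}])

```text
clock: 19.58
eef_pos: [0.5107, 0.2687, -0.0092]
tool_rot: [-0.15, 0.989, -0.001, -0.002]
ft_force: [-0.0, -0.1, -1.3]
grip_width: 0.0427
grasp_force: 61.0
```

Call:
carry_out(plan=[{"dx": 0, "dy": 0, "dz": 0, "twist": 0, "fingers": 1}, {"dx": 0, "dy": 0, "dz": 0, "twist": 0, "fingers": 1}, {"dx": 0, "dy": 0, "dz": 2, "twist": 0, "fingers": 1}, {"dx": 0, "dy": 0, "dz": 4, "twist": 0, "fingers": 1}, {"dx": 0, "dy": 0, "dz": 5, "twist": 0, "fingers": 1}])

```text
clock: 20.0
eef_pos: [0.513, 0.27, -0.0112]
tool_rot: [-0.15, 0.989, 0.0, 0.0]
ft_force: [-0.3, -0.1, -0.6]
grip_width: 0.0424
grasp_force: 61.0
```

Call:
carry_out(plan=[{"dx": 0, "dy": 0, "dz": 1, "twist": 0, "fingers": 1}, {"dx": 0, "dy": 0, "dz": 2, "twist": 0, "fingers": 1}, {"dx": 0, "dy": 0, "dz": 2, "twist": 0, "fingers": 1}, {"dx": 0, "dy": 0, "dz": 2, "twist": 0, "fingers": 1}, {"dx": 0, "dy": 0, "dz": 2, "twist": 0, "fingers": 1}])

```text
clock: 20.42
eef_pos: [0.5129, 0.27, -0.0132]
tool_rot: [-0.15, 0.989, 0.0, 0.0]
ft_force: [0.6, -0.1, -1.1]
grip_width: 0.0425
grasp_force: 61.0
```

Call:
carry_out(plan=[{"dx": 0, "dy": 0, "dz": 0.5, "twist": 0, "fingers": 1}, {"dx": 0, "dy": 0, "dz": 0.5, "twist": 0, "fingers": -1}, {"dx": 0, "dy": 0, "dz": 0.5, "twist": 0, "fingers": -1}, {"dx": 0, "dy": 0, "dz": 0.5, "twist": 0, "fingers": -1}, {"dx": 0, "dy": 0, "dz": 0.5, "twist": 0, "fingers": -1}])

```text
clock: 20.83
eef_pos: [0.5129, 0.27, -0.0137]
tool_rot: [-0.15, 0.989, 0.0, 0.0]
ft_force: [-0.3, 0.5, 0.5]
grip_width: 0.0851
grasp_force: 0.0
```

Call:
carry_out(plan=[{"dx": 0, "dy": 0, "dz": 0, "twist": 0, "fingers": -1}, {"dx": 0, "dy": 0, "dz": -10, "twist": 0, "fingers": -1}, {"dx": 0, "dy": 0, "dz": -30, "twist": 0, "fingers": -1}, {"dx": 0, "dy": 0, "dz": -55, "twist": 0, "fingers": -1}, {"dx": 0, "dy": 0, "dz": -75, "twist": 0, "fingers": -1}])

```text
clock: 21.25
eef_pos: [0.513, 0.27, 0.0632]
tool_rot: [-0.15, 0.989, 0.0, 0.0]
ft_force: [0.2, 0.1, 1.3]
grip_width: 0.0853
grasp_force: 0.0
```

```bash
python3 p.py "488,-97.8,62,136.4,1;488,-97.8,-14,-"
```

```text
t 21.25 at [513.  270.   63.2] psi 107.2 tilt [ 0.001  0.    -1.   ] F [0.2 0.1 1.3] j [ 0.48  0.49 -0.01  1.07  0.    0.18]
  dx 44.2 dy -114.7 dz 0.4 twist -9.7
  dx 63.0 dy -105.5 dz 0.4 twist -9.7
  dx 79.9 dy -93.4 dz 0.4 twist -9.7
--
  dx 0.0 dy 0.0 dz 76.0 twist -0.0
--
```

Call:
carry_out(plan=[{"dx": 9, "dy": -23, "dz": 0, "twist": -2, "fingers": -1}, {"dx": 18, "dy": -46, "dz": 0, "twist": -4, "fingers": -1}, {"dx": 27, "dy": -69, "dz": 0, "twist": -6, "fingers": -1}, {"dx": 36, "dy": -92, "dz": 0, "twist": -8, "fingers": -1}, {"dx": 44, "dy": -115, "dz": 0, "twist": -9.7, "fingers": -1}])

```text
clock: 21.67
eef_pos: [0.5047, 0.1461, 0.0622]
tool_rot: [-0.234, 0.972, -0.0, 0.0]
ft_force: [-0.4, 0.2, 0.6]
grip_width: 0.0853
grasp_force: 0.0
```

Call:
carry_out(plan=[{"dx": 13, "dy": -21, "dz": 0, "twist": -2, "fingers": -1}, {"dx": 26, "dy": -42, "dz": 0, "twist": -4, "fingers": -1}, {"dx": 38, "dy": -63, "dz": 0, "twist": -6, "fingers": -1}, {"dx": 50, "dy": -84, "dz": 0, "twist": -8, "fingers": -1}, {"dx": 63, "dy": -105.5, "dz": 0, "twist": -9.7, "fingers": -1}])

```text
clock: 22.08
eef_pos: [0.4966, 0.0234, 0.0622]
tool_rot: [-0.315, 0.949, -0.0, 0.001]
ft_force: [1.1, -0.1, 0.8]
grip_width: 0.0852
grasp_force: 0.0
```

Call:
carry_out(plan=[{"dx": 18, "dy": -21, "dz": 0, "twist": -2, "fingers": -1}, {"dx": 36, "dy": -42, "dz": 0, "twist": -4, "fingers": -1}, {"dx": 54, "dy": -63, "dz": 0, "twist": -6, "fingers": -1}, {"dx": 70, "dy": -82, "dz": 0, "twist": -8, "fingers": -1}, {"dx": 80, "dy": -93.5, "dz": 0, "twist": -9.7, "fingers": -1}])

```text
clock: 22.5
eef_pos: [0.488, -0.1007, 0.0622]
tool_rot: [-0.393, 0.92, -0.001, 0.0]
ft_force: [0.4, -0.7, 0.4]
grip_width: 0.0854
grasp_force: 0.0
```

Call:
carry_out(plan=[{"dx": 0, "dy": 0, "dz": 0, "twist": 0, "fingers": -1}, {"dx": 0, "dy": 0, "dz": 0, "twist": 0, "fingers": -1}, {"dx": 0, "dy": 0, "dz": 10, "twist": 0, "fingers": -1}, {"dx": 0, "dy": 0, "dz": 20, "twist": 0, "fingers": -1}, {"dx": 0, "dy": 0, "dz": 30, "twist": 0, "fingers": -1}])

```text
clock: 22.92
eef_pos: [0.4877, -0.0972, 0.0301]
tool_rot: [-0.394, 0.919, 0.0, -0.0]
ft_force: [-0.8, 0.8, -0.1]
grip_width: 0.0856
grasp_force: 0.0
```

```bash
python3 p.py "488,-97.8,-14.5,136.4"
```

```text
t 22.92 at [487.7 -97.2  30.1] psi 136.4 tilt [-0.  0. -1.] F [-0.8  0.8 -0.1] j [-0.2   0.39 -0.28  0.9   0.   -1.01]
  dx 0.2 dy -0.6 dz 44.6 twist -0.0
--
```

Call:
carry_out(plan=[{"dx": 0, "dy": -0.5, "dz": 10, "twist": 0, "fingers": -1}, {"dx": 0, "dy": -0.5, "dz": 22, "twist": 0, "fingers": -1}, {"dx": 0, "dy": -0.5, "dz": 34, "twist": 0, "fingers": -1}, {"dx": 0, "dy": -0.5, "dz": 44, "twist": 0, "fingers": -1}, {"dx": 0, "dy": -0.5, "dz": 44, "twist": 0, "fingers": -1}])

```text
clock: 23.33
eef_pos: [0.4858, -0.0977, -0.0157]
tool_rot: [-0.394, 0.919, 0.002, -0.002]
ft_force: [-0.6, 0.1, 0.2]
grip_width: 0.0858
grasp_force: 0.0
```

Call:
carry_out(plan=[{"dx": 0, "dy": 0, "dz": 0, "twist": 0, "fingers": -1}, {"dx": 0, "dy": 0, "dz": 0, "twist": 0, "fingers": -1}, {"dx": 0, "dy": 0, "dz": 0, "twist": 0, "fingers": 1}, {"dx": 0, "dy": 0, "dz": 0, "twist": 0, "fingers": 1}, {"dx": 0, "dy": 0, "dz": 0, "twist": 0, "fingers": 1}])

```text
clock: 23.75
eef_pos: [0.4889, -0.0986, -0.0116]
tool_rot: [-0.393, 0.919, -0.0, 0.001]
ft_force: [-0.9, -0.0, 3.3]
grip_width: 0.0584
grasp_force: 64.8
```

Call:
carry_out(plan=[{"dx": 0, "dy": 0, "dz": 0, "twist": 0, "fingers": 1}, {"dx": 0, "dy": 0, "dz": 0, "twist": 0, "fingers": 1}, {"dx": 0, "dy": 0, "dz": 0, "twist": 0, "fingers": 1}, {"dx": 0, "dy": 0, "dz": 0, "twist": 0, "fingers": 1}, {"dx": 0, "dy": 0, "dz": 0, "twist": 0, "fingers": 1}])

```text
clock: 24.17
eef_pos: [0.489, -0.0986, -0.0116]
tool_rot: [-0.393, 0.919, -0.0, 0.001]
ft_force: [-1.1, -0.6, 4.3]
grip_width: 0.0578
grasp_force: 65.0
```

```bash
python3 p.py "488,-97.8,50,-;524.7,-298.5,50,-"; python3 - <<'E'
from h import *
c=camera("scene"); S=lambda p:(np.atleast_2d(p)+.5)/2.95-.5+[180,140]
print("bat",unproj(c,S((690.5,470.5)),.01)); print("tile",unproj(c,S([(302,115),(393,188),(288,265),(197,187)]),.01).mean(0))
c=camera("top");im=c["image"]
k=((im.max(2)<70)&(im[...,0]>im[...,2]+12)).astype(np.uint8); 
k[:, :415]=0; k[:,482:]=0; k[:195]=0; k[260:]=0
q=max(cv2.findContours(k,0,2)[0],key=cv2.contourArea); print(cv2.fitEllipse(cv2.convexHull(q)),unproj(c,cv2.fitEllipse(cv2.convexHull(q))[0],.01))
E
```

```text
t 24.17 at [489.  -98.6 -11.6] psi 136.3 tilt [ 0.002  0.    -1.   ] F [-1.1 -0.6  4.3] j [-0.2   0.44 -0.33  0.8   0.   -1.01]
  dx 0.1 dy 1.3 dz -61.6 twist -0.0
--
  dx 59.9 dy -82.6 dz -0.0 twist -0.0
  dx 59.9 dy -82.6 dz -0.0 twist -0.0
--
bat [[ 0.52301115 -0.29829594  0.01      ]]
tile [0.56328803 0.10166246 0.01      ]
((449.1951599121094, 225.84957885742188), (45.07009506225586, 50.001625061035156), 143.7617645263672) [[ 0.52618807 -0.30303249  0.01      ]]
```

Call:
carry_out(plan=[{"dx": 0, "dy": 0, "dz": -6, "twist": 0, "fingers": 1}, {"dx": 0, "dy": 0, "dz": -16, "twist": 0, "fingers": 1}, {"dx": 0, "dy": 0, "dz": -32, "twist": 0, "fingers": 1}, {"dx": 0, "dy": 0, "dz": -50, "twist": 0, "fingers": 1}, {"dx": 0, "dy": 0, "dz": -62, "twist": 0, "fingers": 1}])

```text
clock: 24.68
eef_pos: [0.4889, -0.0988, 0.0513]
tool_rot: [-0.393, 0.919, -0.001, 0.001]
ft_force: [-0.3, -0.9, -1.3]
grip_width: 0.0585
grasp_force: 64.8
```

Call:
carry_out(plan=[{"dx": 9, "dy": -12, "dz": 0, "twist": 0, "fingers": 1}, {"dx": 22, "dy": -29, "dz": 0, "twist": 0, "fingers": 1}, {"dx": 36, "dy": -49, "dz": 0, "twist": 0, "fingers": 1}, {"dx": 50, "dy": -69, "dz": 0, "twist": 0, "fingers": 1}, {"dx": 64, "dy": -89, "dz": 0, "twist": 0, "fingers": 1}])

```text
clock: 25.1
eef_pos: [0.5086, -0.2074, 0.0502]
tool_rot: [-0.393, 0.919, -0.0, 0.0]
ft_force: [-0.0, 0.1, -1.5]
grip_width: 0.058
grasp_force: 64.7
```

Call:
carry_out(plan=[{"dx": 14, "dy": -20, "dz": 0, "twist": 0, "fingers": 1}, {"dx": 28, "dy": -39, "dz": 0, "twist": 0, "fingers": 1}, {"dx": 42, "dy": -57, "dz": 0, "twist": 0, "fingers": 1}, {"dx": 52, "dy": -70, "dz": 0, "twist": 0, "fingers": 1}, {"dx": 56, "dy": -76, "dz": 0, "twist": 0, "fingers": 1}])

```text
clock: 25.52
eef_pos: [0.5249, -0.302, 0.0499]
tool_rot: [-0.392, 0.92, -0.001, 0.0]
ft_force: [0.0, -0.3, -1.2]
grip_width: 0.0581
grasp_force: 64.7
```

Call:
carry_out(plan=[{"dx": 0, "dy": 0, "dz": 0, "twist": 0, "fingers": 1}, {"dx": 0, "dy": 0, "dz": 0, "twist": 0, "fingers": 1}, {"dx": 0, "dy": 0, "dz": 10, "twist": 0, "fingers": 1}, {"dx": 0, "dy": 0, "dz": 20, "twist": 0, "fingers": 1}, {"dx": 0, "dy": 0, "dz": 30, "twist": 0, "fingers": 1}])

```text
clock: 25.93
eef_pos: [0.5243, -0.2981, 0.0181]
tool_rot: [-0.394, 0.919, 0.0, -0.0]
ft_force: [-0.5, 0.7, -2.4]
grip_width: 0.0584
grasp_force: 64.8
```

```bash
python3 p.py "524.2,-298.3,-13,-"
```

```text
t 25.93 at [ 524.3 -298.1   18.1] psi 136.4 tilt [-0.001  0.001 -1.   ] F [-0.5  0.7 -2.4] j [-0.52  0.58  0.01  1.    0.   -1.33]
  dx 0.3 dy -0.1 dz 31.1 twist -0.0
--
```

Call:
carry_out(plan=[{"dx": 0, "dy": 0, "dz": 8, "twist": 0, "fingers": 1}, {"dx": 0, "dy": 0, "dz": 18, "twist": 0, "fingers": 1}, {"dx": 0, "dy": 0, "dz": 25, "twist": 0, "fingers": 1}, {"dx": 0, "dy": 0, "dz": 28, "twist": 0, "fingers": 1}, {"dx": 0, "dy": 0, "dz": 28, "twist": 0, "fingers": 1}])

```text
clock: 26.35
eef_pos: [0.5238, -0.2988, -0.0102]
tool_rot: [-0.393, 0.919, 0.001, -0.001]
ft_force: [0.4, 0.7, -1.9]
grip_width: 0.0586
grasp_force: 64.8
```

Call:
carry_out(plan=[{"dx": 0, "dy": 0, "dz": 0, "twist": 0, "fingers": 1}, {"dx": 0, "dy": 0, "dz": 2, "twist": 0, "fingers": 1}, {"dx": 0, "dy": 0, "dz": 4, "twist": 0, "fingers": 1}, {"dx": 0, "dy": 0, "dz": 5, "twist": 0, "fingers": 1}, {"dx": 0, "dy": 0, "dz": 5, "twist": 0, "fingers": 1}])

```text
clock: 26.77
eef_pos: [0.5248, -0.2996, -0.0135]
tool_rot: [-0.393, 0.919, -0.0, 0.0]
ft_force: [-1.6, 0.1, -1.6]
grip_width: 0.0581
grasp_force: 64.8
```

Call:
carry_out(plan=[{"dx": 0, "dy": 0, "dz": 0.5, "twist": 0, "fingers": 1}, {"dx": 0, "dy": 0, "dz": 1, "twist": 0, "fingers": 1}, {"dx": 0, "dy": 0, "dz": 1, "twist": 0, "fingers": 1}, {"dx": 0, "dy": 0, "dz": 1, "twist": 0, "fingers": 1}, {"dx": 0, "dy": 0, "dz": 1, "twist": 0, "fingers": 1}])

```text
clock: 27.18
eef_pos: [0.5249, -0.2995, -0.0136]
tool_rot: [-0.393, 0.919, -0.0, 0.0]
ft_force: [-2.1, 0.4, 5.3]
grip_width: 0.0584
grasp_force: 65.5
```

Call:
carry_out(plan=[{"dx": 0, "dy": 0, "dz": 0, "twist": 0, "fingers": -1}, {"dx": 0, "dy": 0, "dz": 0, "twist": 0, "fingers": -1}, {"dx": 0, "dy": 0, "dz": 0, "twist": 0, "fingers": -1}, {"dx": 0, "dy": 0, "dz": 0, "twist": 0, "fingers": -1}, {"dx": 0, "dy": 0, "dz": 0, "twist": 0, "fingers": -1}])

```text
clock: 27.6
eef_pos: [0.5247, -0.2994, -0.0149]
tool_rot: [-0.393, 0.919, 0.0, -0.0]
ft_force: [-0.2, 0.5, 0.3]
grip_width: 0.0856
grasp_force: 0.0
```

Call:
carry_out(plan=[{"dx": 0, "dy": 0, "dz": -5, "twist": 0, "fingers": -1}, {"dx": 0, "dy": 0, "dz": -15, "twist": 0, "fingers": -1}, {"dx": 0, "dy": 0, "dz": -35, "twist": 0, "fingers": -1}, {"dx": 0, "dy": 0, "dz": -58, "twist": 0, "fingers": -1}, {"dx": 0, "dy": 0, "dz": -75, "twist": 0, "fingers": -1}])

```text
clock: 28.02
eef_pos: [0.5254, -0.2998, 0.0628]
tool_rot: [-0.393, 0.919, -0.001, 0.001]
ft_force: [1.1, -0.6, 0.0]
grip_width: 0.0855
grasp_force: 0.0
```

```bash
python3 p.py "563.9,105.5,62,108.9,1" 150; python3 - <<'E'
from h import *
c=camera("top"); hsv=cv2.cvtColor(c["image"],cv2.COLOR_RGB2HSV)
m=((hsv[...,0]>15)&(hsv[...,0]<28)&(hsv[...,1]>150)).astype(np.uint8)
n,l,st,ct=cv2.connectedComponentsWithStats(m)
for i in range(1,n):
    if 60<st[i,4]<350: print(st[i],ct[i].round(1),unproj(c,ct[i],.021).round(4))
E
```

```text
t 28.02 at [ 525.4 -299.8   62.8] psi 136.3 tilt [ 0.002 -0.001 -1.   ] F [ 1.1 -0.6  0. ] j [-0.52  0.54  0.06  1.1   0.   -1.33]
  dx -106.5 dy 84.0 dz 0.3 twist 9.1
  dx -91.9 dy 99.9 dz 0.3 twist 9.1
  dx -74.8 dy 113.2 dz 0.3 twist 9.1
--
[201 196  19  19 282] [209.9 204.8] [[0.5811 0.2903 0.021 ]]
[276 202  17  18 219] [284.  210.9] [[0.5648 0.1063 0.021 ]]
[209 224  19  19 259] [218.  232.9] [[0.5116 0.2671 0.021 ]]
```

Call:
carry_out(plan=[{"dx": -15, "dy": 12, "dz": 0, "twist": 2, "fingers": -1}, {"dx": -38, "dy": 30, "dz": 0, "twist": 4, "fingers": -1}, {"dx": -60, "dy": 47, "dz": 0, "twist": 6, "fingers": -1}, {"dx": -83, "dy": 65, "dz": 0, "twist": 8, "fingers": -1}, {"dx": -106, "dy": 84, "dz": 0, "twist": 9.1, "fingers": -1}])

```text
clock: 28.48
eef_pos: [0.5376, -0.1639, 0.0611]
tool_rot: [-0.318, 0.948, -0.0, 0.001]
ft_force: [0.4, 0.3, -0.7]
grip_width: 0.0856
grasp_force: 0.0
```

Call:
carry_out(plan=[{"dx": -18, "dy": 20, "dz": 0, "twist": 2, "fingers": -1}, {"dx": -37, "dy": 40, "dz": 0, "twist": 4, "fingers": -1}, {"dx": -55, "dy": 60, "dz": 0, "twist": 6, "fingers": -1}, {"dx": -74, "dy": 80, "dz": 0, "twist": 8, "fingers": -1}, {"dx": -92, "dy": 100, "dz": 0, "twist": 9.1, "fingers": -1}])

```text
clock: 28.9
eef_pos: [0.5504, -0.0281, 0.0611]
tool_rot: [-0.242, 0.97, -0.0, 0.001]
ft_force: [-0.1, 0.4, -0.1]
grip_width: 0.085
grasp_force: 0.0
```

Call:
carry_out(plan=[{"dx": -18, "dy": 27, "dz": 0, "twist": 2, "fingers": -1}, {"dx": -36, "dy": 54, "dz": 0, "twist": 4, "fingers": -1}, {"dx": -52, "dy": 80, "dz": 0, "twist": 6, "fingers": -1}, {"dx": -65, "dy": 100, "dz": 0, "twist": 8, "fingers": -1}, {"dx": -75, "dy": 113, "dz": 0, "twist": 9.1, "fingers": -1}])

```text
clock: 29.32
eef_pos: [0.5631, 0.1083, 0.061]
tool_rot: [-0.166, 0.986, 0.0, 0.001]
ft_force: [0.5, -1.2, 0.0]
grip_width: 0.0853
grasp_force: 0.0
```

Call:
carry_out(plan=[{"dx": 0, "dy": 0, "dz": 0, "twist": 0, "fingers": -1}, {"dx": 0, "dy": 0, "dz": 0, "twist": 0, "fingers": -1}, {"dx": 0, "dy": 0, "dz": 15, "twist": 0, "fingers": -1}, {"dx": 0, "dy": 0, "dz": 30, "twist": 0, "fingers": -1}, {"dx": 0, "dy": 0, "dz": 45, "twist": 0, "fingers": -1}])

```text
clock: 29.73
eef_pos: [0.5633, 0.1043, 0.0154]
tool_rot: [-0.164, 0.986, -0.0, 0.001]
ft_force: [0.1, -0.7, 0.1]
grip_width: 0.0852
grasp_force: 0.0
```

Call:
carry_out(plan=[{"dx": 0, "dy": 0, "dz": 0, "twist": 0, "fingers": -1}, {"dx": 0, "dy": 0, "dz": 0, "twist": 0, "fingers": -1}, {"dx": 0, "dy": 0, "dz": 0, "twist": 0, "fingers": -1}, {"dx": 0, "dy": 0, "dz": 0, "twist": 0, "fingers": -1}, {"dx": 0, "dy": 0, "dz": 0, "twist": 0, "fingers": -1}])

```text
clock: 30.15
eef_pos: [0.5638, 0.1054, 0.0164]
tool_rot: [-0.165, 0.986, -0.0, 0.001]
ft_force: [-0.3, 0.6, -0.1]
grip_width: 0.0856
grasp_force: 0.0
```

```bash
python3 p.py "563.9,105.5,-17,108.9,1" 150
```

```text
t 30.15 at [563.8 105.4  16.4] psi 109.0 tilt [ 0.002  0.    -1.   ] F [-0.3  0.6 -0.1] j [ 0.18  0.53 -0.09  0.95 -0.   -0.15]
  dx -0.1 dy 0.0 dz 33.4 twist 0.1
--
```

Call:
carry_out(plan=[{"dx": 0, "dy": 0, "dz": 8, "twist": 0, "fingers": -1}, {"dx": 0, "dy": 0, "dz": 18, "twist": 0, "fingers": -1}, {"dx": 0, "dy": 0, "dz": 27, "twist": 0, "fingers": -1}, {"dx": 0, "dy": 0, "dz": 33, "twist": 0, "fingers": -1}, {"dx": 0, "dy": 0, "dz": 33, "twist": 0, "fingers": -1}])

```text
clock: 30.57
eef_pos: [0.5608, 0.1052, -0.0203]
tool_rot: [-0.165, 0.986, -0.0, -0.002]
ft_force: [-1.2, 0.5, 0.1]
grip_width: 0.0854
grasp_force: 0.0
```

Call:
carry_out(plan=[{"dx": 0, "dy": 0, "dz": 0, "twist": 0, "fingers": -1}, {"dx": 0, "dy": 0, "dz": 0, "twist": 0, "fingers": -1}, {"dx": 0, "dy": 0, "dz": 0, "twist": 0, "fingers": 1}, {"dx": 0, "dy": 0, "dz": 0, "twist": 0, "fingers": 1}, {"dx": 0, "dy": 0, "dz": 0, "twist": 0, "fingers": 1}])

```text
clock: 30.98
eef_pos: [0.5637, 0.1059, -0.0167]
tool_rot: [-0.165, 0.986, 0.0, 0.001]
ft_force: [0.4, -1.3, -1.7]
grip_width: 0.0582
grasp_force: 65.8
```

Call:
carry_out(plan=[{"dx": 0, "dy": 0, "dz": 0, "twist": 0, "fingers": 1}, {"dx": 0, "dy": 0, "dz": 0, "twist": 0, "fingers": 1}, {"dx": 0, "dy": 0, "dz": 0, "twist": 0, "fingers": 1}, {"dx": 0, "dy": 0, "dz": 0, "twist": 0, "fingers": 1}, {"dx": 0, "dy": 0, "dz": 0, "twist": 0, "fingers": 1}])

```text
clock: 31.4
eef_pos: [0.5636, 0.1059, -0.0168]
tool_rot: [-0.165, 0.986, 0.0, 0.001]
ft_force: [-1.0, -0.6, 4.9]
grip_width: 0.0586
grasp_force: 66.8
```

```bash
python3 p.py "563.9,105.5,50,-;488.2,-98.1,50,-" 110
```

```text
t 31.4 at [563.6 105.9 -16.8] psi 109.0 tilt [ 0.002  0.001 -1.   ] F [-1.  -0.6  4.9] j [ 0.19  0.57 -0.12  0.88  0.   -0.15]
  dx -0.1 dy -0.5 dz -66.8 twist -0.0
--
  dx 68.9 dy -83.9 dz -0.0 twist -0.0
  dx 68.9 dy -83.9 dz -0.0 twist -0.0
--
```

Call:
carry_out(plan=[{"dx": 0, "dy": 0, "dz": -6, "twist": 0, "fingers": 1}, {"dx": 0, "dy": 0, "dz": -16, "twist": 0, "fingers": 1}, {"dx": 0, "dy": 0, "dz": -32, "twist": 0, "fingers": 1}, {"dx": 0, "dy": 0, "dz": -50, "twist": 0, "fingers": 1}, {"dx": 0, "dy": 0, "dz": -67, "twist": 0, "fingers": 1}])

```text
clock: 31.82
eef_pos: [0.5621, 0.1053, 0.0497]
tool_rot: [-0.165, 0.986, -0.0, -0.001]
ft_force: [0.5, 0.8, -1.9]
grip_width: 0.0583
grasp_force: 66.0
```

Call:
carry_out(plan=[{"dx": 9, "dy": -11, "dz": 0, "twist": 0, "fingers": 1}, {"dx": 24, "dy": -29, "dz": 0, "twist": 0, "fingers": 1}, {"dx": 40, "dy": -49, "dz": 0, "twist": 0, "fingers": 1}, {"dx": 57, "dy": -70, "dz": 0, "twist": 0, "fingers": 1}, {"dx": 74, "dy": -90, "dz": 0, "twist": 0, "fingers": 1}])

```text
clock: 32.23
eef_pos: [0.5204, -0.0053, 0.0485]
tool_rot: [-0.165, 0.986, -0.0, -0.001]
ft_force: [0.6, -1.1, -2.9]
grip_width: 0.0586
grasp_force: 66.0
```

Call:
carry_out(plan=[{"dx": 17, "dy": -20, "dz": 0, "twist": 0, "fingers": 1}, {"dx": 33, "dy": -40, "dz": 0, "twist": 0, "fingers": 1}, {"dx": 48, "dy": -58, "dz": 0, "twist": 0, "fingers": 1}, {"dx": 59, "dy": -72, "dz": 0, "twist": 0, "fingers": 1}, {"dx": 63.5, "dy": -78, "dz": 0, "twist": 0, "fingers": 1}])

```text
clock: 32.65
eef_pos: [0.4851, -0.1006, 0.0486]
tool_rot: [-0.163, 0.987, -0.0, -0.001]
ft_force: [-0.1, -0.1, -3.0]
grip_width: 0.0585
grasp_force: 66.0
```

Call:
carry_out(plan=[{"dx": 0, "dy": 0, "dz": 0, "twist": 0, "fingers": 1}, {"dx": 0, "dy": 0, "dz": 0, "twist": 0, "fingers": 1}, {"dx": 0, "dy": 0, "dz": 0, "twist": 0, "fingers": 1}, {"dx": 0, "dy": 0, "dz": 0, "twist": 0, "fingers": 1}, {"dx": 0, "dy": 0, "dz": 0, "twist": 0, "fingers": 1}])

```text
clock: 33.07
eef_pos: [0.4879, -0.0971, 0.0492]
tool_rot: [-0.166, 0.986, 0.0, 0.0]
ft_force: [0.7, 0.6, -2.5]
grip_width: 0.0584
grasp_force: 66.0
```

```bash
python3 p.py "488,-97.9,15,-"
```

```text
t 33.07 at [487.9 -97.1  49.2] psi 109.1 tilt [ 0.  0. -1.] F [ 0.7  0.6 -2.5] j [-0.2   0.36 -0.26  0.95  0.   -0.53]
  dx 0.2 dy -0.7 dz 34.2 twist -0.0
--
```

Call:
carry_out(plan=[{"dx": 0, "dy": -0.7, "dz": 5, "twist": 0, "fingers": 1}, {"dx": 0, "dy": -0.7, "dz": 13, "twist": 0, "fingers": 1}, {"dx": 0, "dy": -0.7, "dz": 22, "twist": 0, "fingers": 1}, {"dx": 0, "dy": -0.7, "dz": 30, "twist": 0, "fingers": 1}, {"dx": 0, "dy": -0.7, "dz": 34, "twist": 0, "fingers": 1}])

```text
clock: 33.48
eef_pos: [0.4865, -0.0984, 0.0133]
tool_rot: [-0.165, 0.986, 0.001, -0.001]
ft_force: [-0.8, -1.0, -1.9]
grip_width: 0.0584
grasp_force: 66.0
```

Call:
carry_out(plan=[{"dx": 0, "dy": 0, "dz": 0, "twist": 0, "fingers": 1}, {"dx": 0, "dy": 0, "dz": 0, "twist": 0, "fingers": 1}, {"dx": 0, "dy": 0, "dz": 0, "twist": 0, "fingers": 1}, {"dx": 0, "dy": 0, "dz": 0, "twist": 0, "fingers": 1}, {"dx": 0, "dy": 0, "dz": 0, "twist": 0, "fingers": 1}])

```text
clock: 33.9
eef_pos: [0.4882, -0.0988, 0.0156]
tool_rot: [-0.165, 0.986, -0.0, 0.0]
ft_force: [-0.2, -0.3, -2.8]
grip_width: 0.0584
grasp_force: 66.0
```

Call:
carry_out(plan=[{"dx": 0, "dy": 0, "dz": 2, "twist": 0, "fingers": 1}, {"dx": 0, "dy": 0, "dz": 4, "twist": 0, "fingers": 1}, {"dx": 0, "dy": 0, "dz": 6, "twist": 0, "fingers": 1}, {"dx": 0, "dy": 0, "dz": 8, "twist": 0, "fingers": 1}, {"dx": 0, "dy": 0, "dz": 8, "twist": 0, "fingers": 1}])

```text
clock: 34.32
eef_pos: [0.4875, -0.0987, 0.0068]
tool_rot: [-0.165, 0.986, 0.0, -0.0]
ft_force: [-0.2, -0.4, -1.5]
grip_width: 0.0586
grasp_force: 66.1
```

Call:
carry_out(plan=[{"dx": 0, "dy": 0, "dz": 3, "twist": 0, "fingers": 1}, {"dx": 0, "dy": 0, "dz": 6, "twist": 0, "fingers": 1}, {"dx": 0, "dy": 0, "dz": 9, "twist": 0, "fingers": 1}, {"dx": 0, "dy": 0, "dz": 12, "twist": 0, "fingers": 1}, {"dx": 0, "dy": 0, "dz": 12, "twist": 0, "fingers": 1}])

```text
clock: 34.73
eef_pos: [0.4872, -0.0986, -0.0056]
tool_rot: [-0.165, 0.986, 0.0, -0.001]
ft_force: [0.5, 0.2, -1.7]
grip_width: 0.0588
grasp_force: 66.1
```

Call:
carry_out(plan=[{"dx": 0, "dy": 0, "dz": 2, "twist": 0, "fingers": 1}, {"dx": 0, "dy": 0, "dz": 4, "twist": 0, "fingers": 1}, {"dx": 0, "dy": 0, "dz": 6, "twist": 0, "fingers": 1}, {"dx": 0, "dy": 0, "dz": 8, "twist": 0, "fingers": 1}, {"dx": 0, "dy": 0, "dz": 8, "twist": 0, "fingers": 1}])

```text
clock: 35.15
eef_pos: [0.4875, -0.0986, -0.0132]
tool_rot: [-0.165, 0.986, 0.0, -0.0]
ft_force: [0.1, 0.5, -1.4]
grip_width: 0.0588
grasp_force: 66.1
```

Call:
carry_out(plan=[{"dx": 0, "dy": 0, "dz": 0.5, "twist": 0, "fingers": 1}, {"dx": 0, "dy": 0, "dz": 1, "twist": 0, "fingers": 1}, {"dx": 0, "dy": 0, "dz": 1.5, "twist": 0, "fingers": 1}, {"dx": 0, "dy": 0, "dz": 1.5, "twist": 0, "fingers": 1}, {"dx": 0, "dy": 0, "dz": 1.5, "twist": 0, "fingers": 1}])

```text
clock: 35.57
eef_pos: [0.4879, -0.0987, -0.0142]
tool_rot: [-0.165, 0.986, -0.0, 0.0]
ft_force: [0.6, 0.2, -1.7]
grip_width: 0.0583
grasp_force: 66.1
```

Call:
carry_out(plan=[{"dx": 0, "dy": 0, "dz": 0, "twist": 0, "fingers": -1}, {"dx": 0, "dy": 0, "dz": 0, "twist": 0, "fingers": -1}, {"dx": 0, "dy": 0, "dz": 0, "twist": 0, "fingers": -1}, {"dx": 0, "dy": 0, "dz": 0, "twist": 0, "fingers": -1}, {"dx": 0, "dy": 0, "dz": 0, "twist": 0, "fingers": -1}])

```text
clock: 35.98
eef_pos: [0.4879, -0.0987, -0.0142]
tool_rot: [-0.165, 0.986, -0.0, 0.0]
ft_force: [0.3, -0.4, 0.9]
grip_width: 0.0856
grasp_force: 0.0
```

Call:
carry_out(plan=[{"dx": 0, "dy": 0, "dz": -5, "twist": 0, "fingers": -1}, {"dx": 0, "dy": 0, "dz": -15, "twist": 0, "fingers": -1}, {"dx": 0, "dy": 0, "dz": -27, "twist": 0, "fingers": -1}, {"dx": 0, "dy": 0, "dz": -38, "twist": 0, "fingers": -1}, {"dx": 0, "dy": 0, "dz": -38, "twist": 0, "fingers": -1}])

```text
clock: 36.4
eef_pos: [0.4901, -0.0992, 0.0267]
tool_rot: [-0.165, 0.986, -0.001, 0.002]
ft_force: [1.7, 0.4, 0.4]
grip_width: 0.0853
grasp_force: 0.0
```

Call:
carry_out(plan=[{"dx": 0, "dy": 0, "dz": 0, "twist": 0, "fingers": -1}, {"dx": 0, "dy": 0, "dz": 0, "twist": 0, "fingers": -1}, {"dx": 0, "dy": 0, "dz": 0, "twist": 0, "fingers": -1}, {"dx": 0, "dy": 0, "dz": 0, "twist": 0, "fingers": -1}, {"dx": 0, "dy": 0, "dz": 0, "twist": 0, "fingers": 1}])

```text
clock: 36.82
eef_pos: [0.4873, -0.0986, 0.0231]
tool_rot: [-0.165, 0.986, 0.0, -0.001]
ft_force: [-0.4, -0.5, 0.4]
grip_width: 0.0755
grasp_force: 0.0
```

Call:
carry_out(plan=[{"dx": 0, "dy": 0, "dz": 0, "twist": 0, "fingers": 1}, {"dx": 0, "dy": 0, "dz": 0, "twist": 0, "fingers": 1}, {"dx": 0, "dy": 0, "dz": 0, "twist": 0, "fingers": 1}, {"dx": 0, "dy": 0, "dz": 0, "twist": 0, "fingers": 1}, {"dx": 0, "dy": 0, "dz": 0, "twist": 0, "fingers": 1}])

```text
clock: 37.23
eef_pos: [0.4879, -0.0987, 0.0241]
tool_rot: [-0.165, 0.986, -0.0, 0.0]
ft_force: [-0.6, -0.8, 4.0]
grip_width: 0.0429
grasp_force: 60.3
```

```bash
python3 p.py "488,-98.7,70,-;524.9,-299.5,50,109,1" 110
```

```text
t 37.23 at [487.9 -98.7  24.1] psi 109.0 tilt [ 0. -0. -1.] F [-0.6 -0.8  4. ] j [-0.2   0.39 -0.29  0.89 -0.   -0.53]
  dx -0.1 dy -0.0 dz -45.9 twist -0.0
--
  dx 15.3 dy -100.9 dz 10.0 twist 0.0
  dx 15.2 dy -100.9 dz 10.0 twist 0.0
--
```

Call:
carry_out(plan=[{"dx": 0, "dy": 0, "dz": -5, "twist": 0, "fingers": 1}, {"dx": 0, "dy": 0, "dz": -15, "twist": 0, "fingers": 1}, {"dx": 0, "dy": 0, "dz": -27, "twist": 0, "fingers": 1}, {"dx": 0, "dy": 0, "dz": -38, "twist": 0, "fingers": 1}, {"dx": 0, "dy": 0, "dz": -46, "twist": 0, "fingers": 1}])

```text
clock: 37.65
eef_pos: [0.4884, -0.0988, 0.0711]
tool_rot: [-0.165, 0.986, -0.0, 0.001]
ft_force: [0.8, 0.7, -1.2]
grip_width: 0.0424
grasp_force: 61.0
```

Call:
carry_out(plan=[{"dx": 2, "dy": -13, "dz": 0, "twist": 0, "fingers": 1}, {"dx": 5, "dy": -35, "dz": 2, "twist": 0, "fingers": 1}, {"dx": 9, "dy": -58, "dz": 4, "twist": 0, "fingers": 1}, {"dx": 12, "dy": -82, "dz": 7, "twist": 0, "fingers": 1}, {"dx": 16, "dy": -106, "dz": 10, "twist": 0, "fingers": 1}])

```text
clock: 38.07
eef_pos: [0.5073, -0.2058, 0.0595]
tool_rot: [-0.165, 0.986, -0.0, -0.0]
ft_force: [-0.0, 0.3, -1.2]
grip_width: 0.0427
grasp_force: 61.0
```

Call:
carry_out(plan=[{"dx": 4, "dy": -24, "dz": 2, "twist": 0, "fingers": 1}, {"dx": 7, "dy": -48, "dz": 4, "twist": 0, "fingers": 1}, {"dx": 11, "dy": -70, "dz": 7, "twist": 0, "fingers": 1}, {"dx": 13, "dy": -87, "dz": 9, "twist": 0, "fingers": 1}, {"dx": 14.5, "dy": -96, "dz": 10, "twist": 0, "fingers": 1}])

```text
clock: 38.48
eef_pos: [0.5245, -0.3025, 0.0489]
tool_rot: [-0.164, 0.986, -0.0, -0.0]
ft_force: [0.3, -0.1, -0.9]
grip_width: 0.0427
grasp_force: 61.1
```

Call:
carry_out(plan=[{"dx": 0, "dy": 0, "dz": 0, "twist": 0, "fingers": 1}, {"dx": 0, "dy": 0, "dz": 5, "twist": 0, "fingers": 1}, {"dx": 0, "dy": 0, "dz": 10, "twist": 0, "fingers": 1}, {"dx": 0, "dy": 0, "dz": 15, "twist": 0, "fingers": 1}, {"dx": 0, "dy": 0, "dz": 20, "twist": 0, "fingers": 1}])

```text
clock: 38.9
eef_pos: [0.5245, -0.2984, 0.0291]
tool_rot: [-0.166, 0.986, 0.0, -0.0]
ft_force: [-1.0, -0.6, -0.9]
grip_width: 0.0427
grasp_force: 61.1
```

Call:
carry_out(plan=[{"dx": 0, "dy": 0, "dz": 0, "twist": 0, "fingers": 1}, {"dx": 0, "dy": 0, "dz": 0, "twist": 0, "fingers": 1}, {"dx": 0, "dy": 0, "dz": 0, "twist": 0, "fingers": 1}, {"dx": 0, "dy": 0, "dz": 0, "twist": 0, "fingers": 1}, {"dx": 0, "dy": 0, "dz": 0, "twist": 0, "fingers": 1}])

```text
clock: 39.32
eef_pos: [0.5251, -0.2997, 0.0301]
tool_rot: [-0.165, 0.986, -0.0, 0.0]
ft_force: [-0.0, 0.4, -1.3]
grip_width: 0.0422
grasp_force: 61.1
```

```bash
python3 p.py "524.9,-299.5,4.6,109,1"
```

```text
t 39.32 at [ 525.1 -299.7   30.1] psi 109.0 tilt [ 0.001 -0.    -1.   ] F [-0.   0.4 -1.3] j [-0.52  0.57  0.02  1.03 -0.   -0.85]
  dx 0.1 dy 0.3 dz 25.5 twist 0.0
--
```

Call:
carry_out(plan=[{"dx": 0, "dy": 0, "dz": 6, "twist": 0, "fingers": 1}, {"dx": 0, "dy": 0, "dz": 13, "twist": 0, "fingers": 1}, {"dx": 0, "dy": 0, "dz": 18, "twist": 0, "fingers": 1}, {"dx": 0, "dy": 0, "dz": 20, "twist": 0, "fingers": 1}, {"dx": 0, "dy": 0, "dz": 20, "twist": 0, "fingers": 1}])

```text
clock: 39.73
eef_pos: [0.5238, -0.2991, 0.0083]
tool_rot: [-0.165, 0.986, 0.001, -0.001]
ft_force: [-0.0, -0.6, -0.6]
grip_width: 0.0425
grasp_force: 61.1
```

Call:
carry_out(plan=[{"dx": 0, "dy": 0, "dz": 0, "twist": 0, "fingers": 1}, {"dx": 0, "dy": 0, "dz": 1, "twist": 0, "fingers": 1}, {"dx": 0, "dy": 0, "dz": 3, "twist": 0, "fingers": 1}, {"dx": 0, "dy": 0, "dz": 5, "twist": 0, "fingers": 1}, {"dx": 0, "dy": 0, "dz": 5.5, "twist": 0, "fingers": 1}])

```text
clock: 40.15
eef_pos: [0.5246, -0.2996, 0.0039]
tool_rot: [-0.165, 0.986, 0.0, -0.0]
ft_force: [-0.9, -0.5, -1.4]
grip_width: 0.0426
grasp_force: 61.1
```

Call:
carry_out(plan=[{"dx": 0, "dy": 0, "dz": 0, "twist": 0, "fingers": 1}, {"dx": 0, "dy": 0, "dz": 0, "twist": 0, "fingers": 1}, {"dx": 0, "dy": 0, "dz": 0, "twist": 0, "fingers": 1}, {"dx": 0, "dy": 0, "dz": 0, "twist": 0, "fingers": 1}, {"dx": 0, "dy": 0, "dz": 0, "twist": 0, "fingers": 1}])

```text
clock: 40.57
eef_pos: [0.5248, -0.2997, 0.0043]
tool_rot: [-0.165, 0.986, -0.0, 0.0]
ft_force: [-0.9, -1.2, -1.3]
grip_width: 0.0423
grasp_force: 61.1
```

Call:
carry_out(plan=[{"dx": 0, "dy": 0, "dz": 0, "twist": 0, "fingers": -1}, {"dx": 0, "dy": 0, "dz": 0, "twist": 0, "fingers": -1}, {"dx": 0, "dy": 0, "dz": 0, "twist": 0, "fingers": -1}, {"dx": 0, "dy": 0, "dz": 0, "twist": 0, "fingers": -1}, {"dx": 0, "dy": 0, "dz": 0, "twist": 0, "fingers": -1}])

```text
clock: 40.98
eef_pos: [0.5249, -0.2997, 0.0044]
tool_rot: [-0.165, 0.986, -0.0, 0.0]
ft_force: [0.6, 0.4, 0.3]
grip_width: 0.0854
grasp_force: 0.0
```

Call:
carry_out(plan=[{"dx": 0, "dy": 0, "dz": -10, "twist": 0, "fingers": -1}, {"dx": 0, "dy": 0, "dz": -25, "twist": 0, "fingers": -1}, {"dx": 0, "dy": 0, "dz": -40, "twist": 0, "fingers": -1}, {"dx": 0, "dy": 0, "dz": -55, "twist": 0, "fingers": -1}, {"dx": 0, "dy": 0, "dz": -58, "twist": 0, "fingers": -1}])

```text
clock: 41.4
eef_pos: [0.5267, -0.3008, 0.0659]
tool_rot: [-0.165, 0.986, -0.002, 0.002]
ft_force: [0.3, -0.4, -0.3]
grip_width: 0.0855
grasp_force: 0.0
```

```bash
python3 p.py "487.9,-98.7,62,109,1;487.9,-98.7,-14,109" 150; python3 - <<'E'
from h import *
s=camera("scene"); x,y=360,240
i=np.clip(s["image"][y:y+90,x:x+100,::-1]*1.3,0,255).astype(np.uint8)
cv2.imwrite("pics/g8.png",cv2.resize(i,None,fx=5,fy=5,interpolation=cv2.INTER_CUBIC))
E
```

```text
t 41.4 at [ 526.7 -300.8   65.9] psi 109.0 tilt [ 0.005 -0.003 -1.   ] F [ 0.3 -0.4 -0.3] j [-0.52  0.53  0.07  1.1   0.   -0.85]
  dx -14.5 dy 101.8 dz 2.0 twist 0.0
  dx -14.5 dy 101.8 dz 2.0 twist 0.0
--
  dx 0.0 dy 0.0 dz 76.0 twist -0.0
--
```

View pics/g8.png

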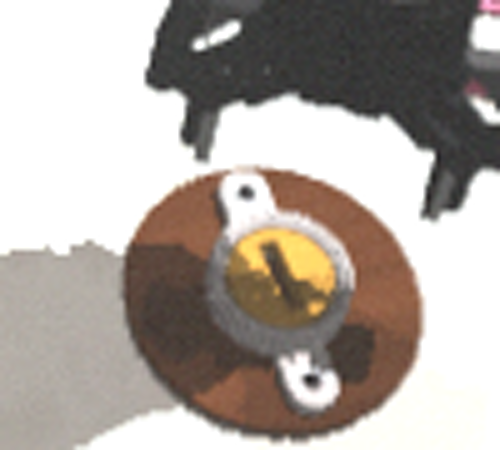

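The picture shows the slotted die lying flat in the eared holder at (280,278), with the holder centred on the bat. Next I'll fetch the hex holder from the post.

Call:
carry_out(plan=[{"dx": -3, "dy": 18, "dz": 0, "twist": 0, "fingers": -1}, {"dx": -6, "dy": 42, "dz": 0, "twist": 0, "fingers": -1}, {"dx": -9, "dy": 66, "dz": 0, "twist": 0, "fingers": -1}, {"dx": -12, "dy": 87, "dz": 0, "twist": 0, "fingers": -1}, {"dx": -15, "dy": 107, "dz": 0, "twist": 0, "fingers": -1}])

```text
clock: 41.87
eef_pos: [0.5031, -0.1923, 0.0615]
tool_rot: [-0.165, 0.986, 0.0, -0.001]
ft_force: [-0.0, -0.7, -0.3]
grip_width: 0.0855
grasp_force: 0.0
```

Call:
carry_out(plan=[{"dx": -3, "dy": 22, "dz": 0, "twist": 0, "fingers": -1}, {"dx": -6, "dy": 44, "dz": 0, "twist": 0, "fingers": -1}, {"dx": -9, "dy": 66, "dz": 0, "twist": 0, "fingers": -1}, {"dx": -11, "dy": 84, "dz": 0, "twist": 0, "fingers": -1}, {"dx": -13, "dy": 95, "dz": 0, "twist": 0, "fingers": -1}])

```text
clock: 42.28
eef_pos: [0.484, -0.0977, 0.0616]
tool_rot: [-0.166, 0.986, 0.001, -0.001]
ft_force: [0.0, -0.7, -0.1]
grip_width: 0.0855
grasp_force: 0.0
```

Call:
carry_out(plan=[{"dx": 0, "dy": 0, "dz": 0, "twist": 0, "fingers": -1}, {"dx": 0, "dy": 0, "dz": 0, "twist": 0, "fingers": -1}, {"dx": 0, "dy": 0, "dz": 10, "twist": 0, "fingers": -1}, {"dx": 0, "dy": 0, "dz": 20, "twist": 0, "fingers": -1}, {"dx": 0, "dy": 0, "dz": 30, "twist": 0, "fingers": -1}])

```text
clock: 42.7
eef_pos: [0.4854, -0.1004, 0.0309]
tool_rot: [-0.164, 0.986, -0.0, -0.0]
ft_force: [0.4, -0.2, -0.3]
grip_width: 0.0853
grasp_force: 0.0
```

```bash
python3 p.py "487.9,-98.7,-14.5,109,1" 150
```

```text
t 42.7 at [ 485.4 -100.4   30.9] psi 108.9 tilt [-0. -0. -1.] F [ 0.4 -0.2 -0.3] j [-0.2   0.38 -0.29  0.9  -0.   -0.53]
  dx -2.9 dy 0.8 dz 45.4 twist -0.1
--
```

Call:
carry_out(plan=[{"dx": -2.5, "dy": 1, "dz": 10, "twist": 0, "fingers": -1}, {"dx": -2.5, "dy": 1, "dz": 22, "twist": 0, "fingers": -1}, {"dx": -2.5, "dy": 1, "dz": 34, "twist": 0, "fingers": -1}, {"dx": -2.5, "dy": 1, "dz": 45, "twist": 0, "fingers": -1}, {"dx": -2.5, "dy": 1, "dz": 45, "twist": 0, "fingers": -1}])

```text
clock: 43.12
eef_pos: [0.485, -0.0975, -0.016]
tool_rot: [-0.165, 0.986, 0.001, -0.003]
ft_force: [-0.9, 0.5, -1.2]
grip_width: 0.0853
grasp_force: 0.0
```

Call:
carry_out(plan=[{"dx": 0, "dy": 0, "dz": 0, "twist": 0, "fingers": -1}, {"dx": 0, "dy": 0, "dz": 0, "twist": 0, "fingers": -1}, {"dx": 0, "dy": 0, "dz": 0, "twist": 0, "fingers": 1}, {"dx": 0, "dy": 0, "dz": 0, "twist": 0, "fingers": 1}, {"dx": 0, "dy": 0, "dz": 0, "twist": 0, "fingers": 1}])

```text
clock: 43.53
eef_pos: [0.4885, -0.098, -0.0116]
tool_rot: [-0.165, 0.986, -0.0, 0.001]
ft_force: [-1.2, 0.4, 0.3]
grip_width: 0.0587
grasp_force: 64.5
```

Call:
carry_out(plan=[{"dx": 0, "dy": 0, "dz": 0, "twist": 0, "fingers": 1}, {"dx": 0, "dy": 0, "dz": 0, "twist": 0, "fingers": 1}, {"dx": 0, "dy": 0, "dz": 0, "twist": 0, "fingers": 1}, {"dx": 0, "dy": 0, "dz": 0, "twist": 0, "fingers": 1}, {"dx": 0, "dy": 0, "dz": 0, "twist": 0, "fingers": 1}])

```text
clock: 43.95
eef_pos: [0.4885, -0.098, -0.0116]
tool_rot: [-0.165, 0.986, -0.0, 0.001]
ft_force: [0.2, -0.4, 5.8]
grip_width: 0.0582
grasp_force: 65.4
```

```bash
python3 p.py "488,-98.7,50,-;563.8,101,50,-" 110
```

```text
t 43.95 at [488.5 -98.  -11.6] psi 109.0 tilt [ 0.002 -0.001 -1.   ] F [ 0.2 -0.4  5.8] j [-0.2   0.44 -0.33  0.8  -0.   -0.53]
  dx 0.7 dy -0.5 dz -61.6 twist -0.0
--
  dx -68.3 dy 82.1 dz -0.0 twist -0.0
  dx -68.3 dy 82.1 dz -0.0 twist -0.0
--
```

Call:
carry_out(plan=[{"dx": 0, "dy": 0, "dz": -6, "twist": 0, "fingers": 1}, {"dx": 0, "dy": 0, "dz": -16, "twist": 0, "fingers": 1}, {"dx": 0, "dy": 0, "dz": -32, "twist": 0, "fingers": 1}, {"dx": 0, "dy": 0, "dz": -50, "twist": 0, "fingers": 1}, {"dx": 0, "dy": 0, "dz": -62, "twist": 0, "fingers": 1}])

```text
clock: 44.37
eef_pos: [0.4879, -0.0978, 0.0511]
tool_rot: [-0.165, 0.986, -0.0, 0.001]
ft_force: [-0.1, -0.9, -1.4]
grip_width: 0.058
grasp_force: 64.6
```

Call:
carry_out(plan=[{"dx": -9, "dy": 11, "dz": 0, "twist": 0, "fingers": 1}, {"dx": -24, "dy": 29, "dz": 0, "twist": 0, "fingers": 1}, {"dx": -40, "dy": 49, "dz": 0, "twist": 0, "fingers": 1}, {"dx": -57, "dy": 69, "dz": 0, "twist": 0, "fingers": 1}, {"dx": -74, "dy": 88, "dz": 0, "twist": 0, "fingers": 1}])

```text
clock: 44.78
eef_pos: [0.5289, 0.0106, 0.0499]
tool_rot: [-0.165, 0.986, 0.0, 0.0]
ft_force: [0.4, -0.6, -1.1]
grip_width: 0.0582
grasp_force: 64.6
```

Call:
carry_out(plan=[{"dx": -17, "dy": 20, "dz": 0, "twist": 0, "fingers": 1}, {"dx": -33, "dy": 40, "dz": 0, "twist": 0, "fingers": 1}, {"dx": -48, "dy": 58, "dz": 0, "twist": 0, "fingers": 1}, {"dx": -59, "dy": 71, "dz": 0, "twist": 0, "fingers": 1}, {"dx": -62.5, "dy": 76, "dz": 0, "twist": 0, "fingers": 1}])

```text
clock: 45.2
eef_pos: [0.564, 0.1043, 0.0497]
tool_rot: [-0.167, 0.986, 0.0, 0.001]
ft_force: [-1.0, 0.8, -1.1]
grip_width: 0.0582
grasp_force: 64.6
```

Call:
carry_out(plan=[{"dx": 0, "dy": 0, "dz": 0, "twist": 0, "fingers": 1}, {"dx": 0, "dy": 0, "dz": 10, "twist": 0, "fingers": 1}, {"dx": 0, "dy": 0, "dz": 20, "twist": 0, "fingers": 1}, {"dx": 0, "dy": 0, "dz": 30, "twist": 0, "fingers": 1}, {"dx": 0, "dy": 0, "dz": 40, "twist": 0, "fingers": 1}])

```text
clock: 45.62
eef_pos: [0.5621, 0.1005, 0.0076]
tool_rot: [-0.164, 0.986, -0.0, -0.001]
ft_force: [-0.2, -0.1, -1.4]
grip_width: 0.0581
grasp_force: 64.6
```

Call:
carry_out(plan=[{"dx": 0, "dy": 0, "dz": 0, "twist": 0, "fingers": 1}, {"dx": 0, "dy": 0, "dz": 0, "twist": 0, "fingers": 1}, {"dx": 0, "dy": 0, "dz": 0, "twist": 0, "fingers": 1}, {"dx": 0, "dy": 0, "dz": 0, "twist": 0, "fingers": 1}, {"dx": 0, "dy": 0, "dz": 0, "twist": 0, "fingers": 1}])

```text
clock: 46.03
eef_pos: [0.5638, 0.1018, 0.0098]
tool_rot: [-0.165, 0.986, -0.0, 0.001]
ft_force: [-0.6, -0.2, -1.6]
grip_width: 0.0583
grasp_force: 64.6
```

```bash
python3 p.py "564.5,101.3,-13,-"
```

```text
t 46.03 at [563.8 101.8   9.8] psi 109.0 tilt [ 0.001  0.    -1.   ] F [-0.6 -0.2 -1.6] j [ 0.18  0.53 -0.1   0.94 -0.   -0.15]
  dx -0.5 dy -0.7 dz 22.8 twist -0.0
--
```

Call:
carry_out(plan=[{"dx": -0.5, "dy": -0.5, "dz": 6, "twist": 0, "fingers": 1}, {"dx": -0.5, "dy": -0.5, "dz": 12, "twist": 0, "fingers": 1}, {"dx": -0.5, "dy": -0.5, "dz": 17, "twist": 0, "fingers": 1}, {"dx": -0.5, "dy": -0.5, "dz": 19, "twist": 0, "fingers": 1}, {"dx": -0.5, "dy": -0.5, "dz": 19, "twist": 0, "fingers": 1}])

```text
clock: 46.45
eef_pos: [0.5628, 0.1013, -0.0109]
tool_rot: [-0.165, 0.986, -0.0, -0.001]
ft_force: [-0.7, 0.2, -1.0]
grip_width: 0.0583
grasp_force: 64.6
```

Call:
carry_out(plan=[{"dx": 0, "dy": 0, "dz": 0, "twist": 0, "fingers": 1}, {"dx": 0, "dy": 0, "dz": 1, "twist": 0, "fingers": 1}, {"dx": 0, "dy": 0, "dz": 2.5, "twist": 0, "fingers": 1}, {"dx": 0, "dy": 0, "dz": 4, "twist": 0, "fingers": 1}, {"dx": 0, "dy": 0, "dz": 4, "twist": 0, "fingers": 1}])

```text
clock: 46.87
eef_pos: [0.564, 0.1015, -0.0135]
tool_rot: [-0.165, 0.986, -0.0, 0.0]
ft_force: [-0.8, -1.0, -0.5]
grip_width: 0.0583
grasp_force: 64.7
```

Call:
carry_out(plan=[{"dx": 0, "dy": 0, "dz": 0.5, "twist": 0, "fingers": 1}, {"dx": 0, "dy": 0, "dz": 1, "twist": 0, "fingers": 1}, {"dx": 0, "dy": 0, "dz": 1, "twist": 0, "fingers": 1}, {"dx": 0, "dy": 0, "dz": 1, "twist": 0, "fingers": 1}, {"dx": 0, "dy": 0, "dz": 1, "twist": 0, "fingers": 1}])

```text
clock: 47.28
eef_pos: [0.5641, 0.1015, -0.0136]
tool_rot: [-0.165, 0.986, -0.0, 0.001]
ft_force: [-2.6, 0.3, 6.8]
grip_width: 0.0585
grasp_force: 65.5
```

Call:
carry_out(plan=[{"dx": 0, "dy": 0, "dz": 0, "twist": 0, "fingers": -1}, {"dx": 0, "dy": 0, "dz": 0, "twist": 0, "fingers": -1}, {"dx": 0, "dy": 0, "dz": 0, "twist": 0, "fingers": -1}, {"dx": 0, "dy": 0, "dz": 0, "twist": 0, "fingers": -1}, {"dx": 0, "dy": 0, "dz": 0, "twist": 0, "fingers": -1}])

```text
clock: 47.7
eef_pos: [0.5637, 0.1014, -0.015]
tool_rot: [-0.165, 0.986, -0.0, -0.0]
ft_force: [0.2, 0.2, -0.1]
grip_width: 0.0856
grasp_force: 0.0
```

Call:
carry_out(plan=[{"dx": 0, "dy": 0, "dz": -5, "twist": 0, "fingers": -1}, {"dx": 0, "dy": 0, "dz": -15, "twist": 0, "fingers": -1}, {"dx": 0, "dy": 0, "dz": -30, "twist": 0, "fingers": -1}, {"dx": 0, "dy": 0, "dz": -50, "twist": 0, "fingers": -1}, {"dx": 0, "dy": 0, "dz": -60, "twist": 0, "fingers": -1}])

```text
clock: 48.12
eef_pos: [0.5653, 0.1017, 0.0482]
tool_rot: [-0.165, 0.986, 0.0, 0.002]
ft_force: [1.3, 0.1, 0.6]
grip_width: 0.0853
grasp_force: 0.0
```

```bash
python3 p.py "512.9,270,46,107.2,1" 110
```

```text
t 48.12 at [565.3 101.7  48.2] psi 109.0 tilt [ 0.004  0.001 -1.   ] F [1.3 0.1 0.6] j [ 0.18  0.49 -0.05  1.02 -0.   -0.15]
  dx -2.6 dy 88.1 dz 1.1 twist 0.9
  dx -1.2 dy 88.1 dz 1.1 twist 0.9
--
```

Call:
carry_out(plan=[{"dx": -1, "dy": 12, "dz": 0, "twist": 0, "fingers": -1}, {"dx": -1, "dy": 32, "dz": 0, "twist": 0, "fingers": -1}, {"dx": -2, "dy": 54, "dz": 0, "twist": 1, "fingers": -1}, {"dx": -3, "dy": 76, "dz": 0, "twist": 1, "fingers": -1}, {"dx": -3, "dy": 98, "dz": 0, "twist": 1, "fingers": -1}])

```text
clock: 48.53
eef_pos: [0.5337, 0.1965, 0.0446]
tool_rot: [-0.156, 0.988, 0.0, -0.0]
ft_force: [-0.1, 0.2, 0.3]
grip_width: 0.0856
grasp_force: 0.0
```

Call:
carry_out(plan=[{"dx": 0, "dy": 22, "dz": 0, "twist": 0, "fingers": -1}, {"dx": -1, "dy": 44, "dz": 0, "twist": 0.8, "fingers": -1}, {"dx": -1, "dy": 62, "dz": 0, "twist": 0.8, "fingers": -1}, {"dx": -1, "dy": 74, "dz": 0, "twist": 0.8, "fingers": -1}, {"dx": -1, "dy": 78, "dz": 0, "twist": 0.8, "fingers": -1}])

```text
clock: 48.95
eef_pos: [0.5102, 0.2717, 0.0446]
tool_rot: [-0.151, 0.989, 0.0, -0.0]
ft_force: [0.5, 0.4, 0.0]
grip_width: 0.0854
grasp_force: 0.0
```

Call:
carry_out(plan=[{"dx": 0, "dy": 0, "dz": 0, "twist": 0, "fingers": -1}, {"dx": 0, "dy": 0, "dz": 8, "twist": 0, "fingers": -1}, {"dx": 0, "dy": 0, "dz": 16, "twist": 0, "fingers": -1}, {"dx": 0, "dy": 0, "dz": 24, "twist": 0, "fingers": -1}, {"dx": 0, "dy": 0, "dz": 24, "twist": 0, "fingers": -1}])

```text
clock: 49.37
eef_pos: [0.51, 0.2677, 0.0185]
tool_rot: [-0.149, 0.989, -0.001, -0.002]
ft_force: [-0.6, -1.1, -1.1]
grip_width: 0.0852
grasp_force: 0.0
```

Call:
carry_out(plan=[{"dx": 0, "dy": 0, "dz": 0, "twist": 0, "fingers": -1}, {"dx": 0, "dy": 0, "dz": 0, "twist": 0, "fingers": -1}, {"dx": 0, "dy": 0, "dz": 0, "twist": 0, "fingers": -1}, {"dx": 0, "dy": 0, "dz": 0, "twist": 0, "fingers": -1}, {"dx": 0, "dy": 0, "dz": 0, "twist": 0, "fingers": -1}])

```text
clock: 49.78
eef_pos: [0.5119, 0.2697, 0.0216]
tool_rot: [-0.15, 0.989, 0.0, 0.0]
ft_force: [0.5, 0.6, -0.5]
grip_width: 0.0854
grasp_force: 0.0
```

```bash
python3 p.py "512.9,270,-13.5,107.2,1" 110
```

```text
t 49.78 at [511.9 269.7  21.6] psi 107.2 tilt [ 0.001  0.    -1.   ] F [ 0.5  0.6 -0.5] j [ 0.48  0.53 -0.06  0.97  0.    0.18]
  dx -1.1 dy -0.0 dz 35.1 twist 0.0
--
```

Call:
carry_out(plan=[{"dx": -1, "dy": 0, "dz": 8, "twist": 0, "fingers": -1}, {"dx": -1, "dy": 0, "dz": 18, "twist": 0, "fingers": -1}, {"dx": -1, "dy": 0, "dz": 28, "twist": 0, "fingers": -1}, {"dx": -1, "dy": 0, "dz": 34, "twist": 0, "fingers": -1}, {"dx": -1, "dy": 0, "dz": 34.5, "twist": 0, "fingers": -1}])

```text
clock: 50.2
eef_pos: [0.5106, 0.2689, -0.0159]
tool_rot: [-0.15, 0.989, -0.001, -0.002]
ft_force: [-0.2, -0.1, 0.5]
grip_width: 0.0853
grasp_force: 0.0
```

Call:
carry_out(plan=[{"dx": 0, "dy": 0, "dz": 0, "twist": 0, "fingers": -1}, {"dx": 0, "dy": 0, "dz": 0, "twist": 0, "fingers": -1}, {"dx": 0, "dy": 0, "dz": 0, "twist": 0, "fingers": -1}, {"dx": 0, "dy": 0, "dz": 0, "twist": 0, "fingers": 1}, {"dx": 0, "dy": 0, "dz": 0, "twist": 0, "fingers": 1}])

```text
clock: 50.62
eef_pos: [0.5129, 0.2701, -0.0128]
tool_rot: [-0.15, 0.989, 0.0, 0.0]
ft_force: [-0.5, -0.3, 0.5]
grip_width: 0.0637
grasp_force: 0.0
```

Call:
carry_out(plan=[{"dx": 0, "dy": 0, "dz": 0, "twist": 0, "fingers": 1}, {"dx": 0, "dy": 0, "dz": 0, "twist": 0, "fingers": 1}, {"dx": 0, "dy": 0, "dz": 0, "twist": 0, "fingers": 1}, {"dx": 0, "dy": 0, "dz": 0, "twist": 0, "fingers": 1}, {"dx": 0, "dy": 0, "dz": 0, "twist": 0, "fingers": 1}])

```text
clock: 51.03
eef_pos: [0.513, 0.2701, -0.0122]
tool_rot: [-0.15, 0.989, 0.0, 0.001]
ft_force: [-0.9, 0.3, 5.7]
grip_width: 0.0424
grasp_force: 60.0
```

```bash
python3 p.py "512.9,270,46,-;563.5,101.2,46,-" 110
```

```text
t 51.03 at [513.  270.1 -12.2] psi 107.2 tilt [ 0.001  0.001 -1.   ] F [-0.9  0.3  5.7] j [ 0.48  0.57 -0.1   0.9  -0.    0.18]
  dx 0.1 dy -0.1 dz -58.2 twist -0.0
--
  dx 0.8 dy -88.1 dz -0.0 twist -0.0
  dx 0.8 dy -88.1 dz -0.0 twist -0.0
--
```

Call:
carry_out(plan=[{"dx": 0, "dy": 0, "dz": -5, "twist": 0, "fingers": 1}, {"dx": 0, "dy": 0, "dz": -15, "twist": 0, "fingers": 1}, {"dx": 0, "dy": 0, "dz": -30, "twist": 0, "fingers": 1}, {"dx": 0, "dy": 0, "dz": -46, "twist": 0, "fingers": 1}, {"dx": 0, "dy": 0, "dz": -58, "twist": 0, "fingers": 1}])

```text
clock: 51.45
eef_pos: [0.5129, 0.27, 0.0464]
tool_rot: [-0.15, 0.989, 0.0, 0.0]
ft_force: [-0.1, 0.2, -0.4]
grip_width: 0.0423
grasp_force: 60.8
```

Call:
carry_out(plan=[{"dx": 0, "dy": -11, "dz": 0, "twist": 0, "fingers": 1}, {"dx": 0, "dy": -30, "dz": 0, "twist": 0, "fingers": 1}, {"dx": 0, "dy": -51, "dz": 0, "twist": 0, "fingers": 1}, {"dx": 1, "dy": -73, "dz": 0, "twist": 0, "fingers": 1}, {"dx": 1, "dy": -95, "dz": 0, "twist": 0, "fingers": 1}])

```text
clock: 51.87
eef_pos: [0.5393, 0.1771, 0.0442]
tool_rot: [-0.15, 0.989, -0.0, -0.001]
ft_force: [-0.1, -0.1, -0.1]
grip_width: 0.0421
grasp_force: 60.9
```

Call:
carry_out(plan=[{"dx": 0, "dy": -22, "dz": 0, "twist": 0, "fingers": 1}, {"dx": 0, "dy": -43, "dz": 0, "twist": 0, "fingers": 1}, {"dx": 0.6, "dy": -62, "dz": 0, "twist": 0, "fingers": 1}, {"dx": 0.6, "dy": -76, "dz": 0, "twist": 0, "fingers": 1}, {"dx": 0.6, "dy": -81, "dz": 0, "twist": 0, "fingers": 1}])

```text
clock: 52.28
eef_pos: [0.5632, 0.0986, 0.0442]
tool_rot: [-0.148, 0.989, -0.0, -0.0]
ft_force: [1.1, 0.3, -1.4]
grip_width: 0.0421
grasp_force: 60.9
```

Call:
carry_out(plan=[{"dx": 0, "dy": 0, "dz": 0, "twist": 0, "fingers": 1}, {"dx": 0, "dy": 0, "dz": 5, "twist": 0, "fingers": 1}, {"dx": 0, "dy": 0, "dz": 10, "twist": 0, "fingers": 1}, {"dx": 0, "dy": 0, "dz": 15, "twist": 0, "fingers": 1}, {"dx": 0, "dy": 0, "dz": 15, "twist": 0, "fingers": 1}])

```text
clock: 52.7
eef_pos: [0.5615, 0.102, 0.028]
tool_rot: [-0.15, 0.989, 0.0, -0.001]
ft_force: [0.0, 0.1, -1.1]
grip_width: 0.0422
grasp_force: 60.9
```

Call:
carry_out(plan=[{"dx": 0, "dy": 0, "dz": 0, "twist": 0, "fingers": 1}, {"dx": 0, "dy": 0, "dz": 0, "twist": 0, "fingers": 1}, {"dx": 0, "dy": 0, "dz": 0, "twist": 0, "fingers": 1}, {"dx": 0, "dy": 0, "dz": 0, "twist": 0, "fingers": 1}, {"dx": 0, "dy": 0, "dz": 0, "twist": 0, "fingers": 1}])

```text
clock: 53.12
eef_pos: [0.5633, 0.1013, 0.03]
tool_rot: [-0.15, 0.989, 0.0, 0.0]
ft_force: [-0.8, -0.5, -0.7]
grip_width: 0.0422
grasp_force: 60.9
```

```bash
python3 p.py "563.5,101.2,6.3,-" 110
```

```text
t 53.12 at [563.3 101.3  30. ] psi 107.2 tilt [ 0.001  0.    -1.   ] F [-0.8 -0.5 -0.7] j [ 0.18  0.51 -0.07  0.99 -0.   -0.12]
  dx -0.2 dy -0.2 dz 23.7 twist -0.0
--
```

Call:
carry_out(plan=[{"dx": 0, "dy": 0, "dz": 6, "twist": 0, "fingers": 1}, {"dx": 0, "dy": 0, "dz": 12, "twist": 0, "fingers": 1}, {"dx": 0, "dy": 0, "dz": 17, "twist": 0, "fingers": 1}, {"dx": 0, "dy": 0, "dz": 19, "twist": 0, "fingers": 1}, {"dx": 0, "dy": 0, "dz": 19, "twist": 0, "fingers": 1}])

```text
clock: 53.53
eef_pos: [0.5621, 0.101, 0.0095]
tool_rot: [-0.15, 0.989, -0.0, -0.001]
ft_force: [0.3, -0.8, -0.5]
grip_width: 0.0421
grasp_force: 60.9
```

Call:
carry_out(plan=[{"dx": 0, "dy": 0, "dz": 0, "twist": 0, "fingers": 1}, {"dx": 0, "dy": 0, "dz": 1, "twist": 0, "fingers": 1}, {"dx": 0, "dy": 0, "dz": 3, "twist": 0, "fingers": 1}, {"dx": 0, "dy": 0, "dz": 4.5, "twist": 0, "fingers": 1}, {"dx": 0, "dy": 0, "dz": 4.5, "twist": 0, "fingers": 1}])

```text
clock: 53.95
eef_pos: [0.5628, 0.1012, 0.0059]
tool_rot: [-0.15, 0.989, 0.0, -0.0]
ft_force: [0.0, -0.6, -0.2]
grip_width: 0.042
grasp_force: 60.9
```

Call:
carry_out(plan=[{"dx": 0, "dy": 0, "dz": 0, "twist": 0, "fingers": 1}, {"dx": 0, "dy": 0, "dz": 0, "twist": 0, "fingers": 1}, {"dx": 0, "dy": 0, "dz": 0, "twist": 0, "fingers": 1}, {"dx": 0, "dy": 0, "dz": 0, "twist": 0, "fingers": 1}, {"dx": 0, "dy": 0, "dz": 0, "twist": 0, "fingers": 1}])

```text
clock: 54.37
eef_pos: [0.5631, 0.1013, 0.0063]
tool_rot: [-0.15, 0.989, 0.0, 0.0]
ft_force: [-0.9, 0.2, -1.3]
grip_width: 0.0421
grasp_force: 60.9
```

Release, rise, and back off towards the robot for a clear final view.

Call:
carry_out(plan=[{"dx": 0, "dy": 0, "dz": 0, "twist": 0, "fingers": -1}, {"dx": 0, "dy": 0, "dz": 0, "twist": 0, "fingers": -1}, {"dx": 0, "dy": 0, "dz": 0, "twist": 0, "fingers": -1}, {"dx": 0, "dy": 0, "dz": 0, "twist": 0, "fingers": -1}, {"dx": 0, "dy": 0, "dz": 0, "twist": 0, "fingers": -1}])

```text
clock: 54.78
eef_pos: [0.5631, 0.1013, 0.0063]
tool_rot: [-0.15, 0.989, 0.0, 0.0]
ft_force: [0.7, -0.6, -0.4]
grip_width: 0.0855
grasp_force: 0.0
```

Call:
carry_out(plan=[{"dx": 0, "dy": 0, "dz": -15, "twist": 0, "fingers": -1}, {"dx": 0, "dy": 0, "dz": -40, "twist": 0, "fingers": -1}, {"dx": 0, "dy": 0, "dz": -70, "twist": 0, "fingers": -1}, {"dx": 0, "dy": 0, "dz": -100, "twist": 0, "fingers": -1}, {"dx": 0, "dy": 0, "dz": -120, "twist": 0, "fingers": -1}])

```text
clock: 55.2
eef_pos: [0.5641, 0.1014, 0.1293]
tool_rot: [-0.15, 0.989, 0.0, 0.002]
ft_force: [0.2, -0.4, 1.0]
grip_width: 0.0854
grasp_force: 0.0
```

Call:
carry_out(plan=[{"dx": 15, "dy": 10, "dz": 0, "twist": 0, "fingers": -1}, {"dx": 45, "dy": 30, "dz": 0, "twist": 0, "fingers": -1}, {"dx": 75, "dy": 50, "dz": 0, "twist": 0, "fingers": -1}, {"dx": 105, "dy": 70, "dz": 0, "twist": 0, "fingers": -1}, {"dx": 130, "dy": 85, "dz": 0, "twist": 0, "fingers": -1}])

```text
clock: 55.62
eef_pos: [0.4112, 0.1443, 0.1261]
tool_rot: [-0.15, 0.989, 0.0, -0.0]
ft_force: [-0.1, 0.4, 0.3]
grip_width: 0.0854
grasp_force: 0.0
```

Call:
carry_out(plan=[{"dx": 20, "dy": 30, "dz": 0, "twist": 0, "fingers": -1}, {"dx": 35, "dy": 60, "dz": 0, "twist": 0, "fingers": -1}, {"dx": 45, "dy": 85, "dz": 0, "twist": 0, "fingers": -1}, {"dx": 50, "dy": 100, "dz": 0, "twist": 0, "fingers": -1}, {"dx": 50, "dy": 100, "dz": 0, "twist": 0, "fingers": -1}])

```text
clock: 56.03
eef_pos: [0.3347, 0.2265, 0.1265]
tool_rot: [-0.152, 0.988, 0.001, 0.0]
ft_force: [0.5, -0.0, -0.6]
grip_width: 0.0854
grasp_force: 0.0
```

```bash
python3 - <<'E'
from h import *
print(bot.get_obs()["eef_pos"])
o=[]
for n,(x,y,w,h) in {"top":(190,130,290,140),"scene":(190,120,290,215)}.items():
    c=camera(n); i=np.clip(c["image"][y:y+h,x:x+w,::-1]*1.4,0,255).astype(np.uint8)
    o.append(cv2.resize(i,(480,int(480*h/w)),interpolation=cv2.INTER_CUBIC))
cv2.imwrite("pics/fin.png",np.vstack(o))
c=camera("top"); hsv=cv2.cvtColor(c["image"],cv2.COLOR_RGB2HSV)
m=((hsv[...,0]>15)&(hsv[...,0]<28)&(hsv[...,1]>150)).astype(np.uint8)
n,l,st,ct=cv2.connectedComponentsWithStats(m)
for i in range(1,n):
    if 60<st[i,4]<350: print(st[i],ct[i].round(1),unproj(c,ct[i],.027).round(4))
E
```

```text
[0.33470636 0.22654658 0.12653176]
[201 196  19  19 283] [209.9 204.8] [[0.5803 0.2885 0.027 ]]
[278 202  18  18 222] [286.3 210.6] [[0.5646 0.0999 0.027 ]]
[442 217  18  18 263] [450.5 225.4] [[ 0.5259 -0.3002  0.027 ]]
```

View pics/fin.png

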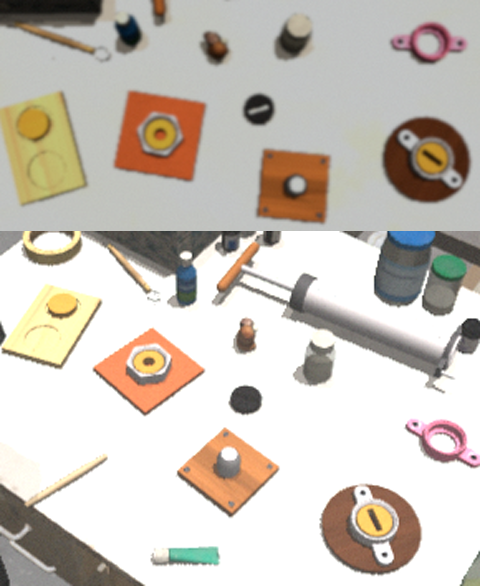

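The final picture shows the round die flat in the hex holder at (160,135), centred on the tile. The slotted die is flat in the eared holder at (431,158), centred on the bat. The jar (295,35) and bottle (127,28) are upright, and the look-alikes are untouched.

```bash
python3 -c "
from workcell import job_done
print(job_done())"
```

```text
the job is handed in; nothing more can be done
None
```

The job is handed in at about 56 s of the 128 s allowed: the dies have changed places, each lying flat in its new holder, with both holders back in the middle of their bases (within about 2 mm by camera) and the jar and bottle still standing.

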